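# Sort machined parts back into their stock bins

## Task

Sort the three loose aluminium parts on the bench into the yellow bin that holds their own kind: the angle bracket in with the angle brackets, the spacer in with the spacers. The flat cover plate must stand on its short end in an empty slot of the slotted bin, like the plates already there: first lay it leaning on the sloping rest, short end down, and let go of it, then take it again by its upper end and lower it into the slot without dropping it. Leave the tape roll, the screwdriver and the steel collar where they lie.

Things in the scene. Friction and masses are not known exactly. Their poses are not given: they have to be found in the camera images.
- plate: loose flat aluminium cover plate, 100 (x) x 50 (y) x 10 (z) mm with four small screw holes, about 135 g. It starts flat on the bench. Origin at the centre of its underside; x along its length, z its normal (up at the start)
- plate_mid (a point): centre of the cover plate's volume, 5 mm above plate's origin along its z
- angle: loose aluminium angle bracket, 60 mm long (x): a base leg 40 mm wide (y from -20 to +20 mm) and 8 mm thick flat on the bench, and an upright leg 8 mm thick (y from -20 to -12 mm) up to 40 mm above the bench, with two small holes in each leg, 95 g. Origin at the centre of the base leg's underside; z up. The upright leg can be pinched from above across its 8 mm
- angle_mid (a point): middle of the angle bracket: at (0, -4, 15) mm in its frame
- spacer: loose round turned aluminium spacer, standing upright: foot flange 36 mm diameter and 12 mm high, body 28 mm diameter, 45 mm high in all, 90 g. Origin at the centre of its underside, z its axis
- spacer_mid (a point): centre of the spacer, 22.5 mm above its underside on its axis
- bin_angle: fixed yellow open bin holding two angle brackets, 180 (x) x 130 (y) x 55 mm high outside, walls 4 mm, floor 4 mm up. Its two stock brackets (40 mm high, fixed) stand in the half towards its +x; the half towards its -x is empty (x from -86 to +38 mm). Origin at the centre of its underside, z up. White label on its -x wall
- bin_spacer: fixed yellow open bin, same size as bin_angle, holding four spacers (fixed, 45 mm high) in the half towards its +x; empty for x from -86 to 0 mm. Origin at the centre of its underside, z up. White label on its -x wall
- bin_plate: fixed yellow slotted bin, 108 (x) x 74 (y) x 60 mm high, walls 4 mm, floor 4 mm up. Dividers as high as the walls make 4 slots, each 22 mm (x) by 66 mm (y), centred at x = -39, -13, 13, 39 mm. Fixed cover plates stand on end in those at +13 and +39, tops 105 mm above the bench; those at -39 and -13 are empty. Origin: centre of its underside, z up. White label on its -x wall
- free_slot (a point): centre of the floor of bin_plate's empty end slot (x = -39 mm), the one with most room for fingers
- rest: fixed steel rest with a sloping face at 45 degrees, 36 mm wide. Base 100 (x) x 80 (y) x 10 mm; the grey face starts on the base top at x = -22 mm and rises towards the rest's +x to x = +25, z = 57 mm. A lip 8 mm high at x = -49 to -43 mm stops a plate's foot sliding off. Origin at the centre of the base's underside, z up
- rest_foot (a point): middle of the line where the sloping face meets the base top: (-22, 0, 10) mm in the rest's frame
- rest_seat (a point): where the cover plate's centre (plate_mid) comes to be when it leans on the rest, length up the slope and lower end on the base behind the lip
- tape: bystander: loose black roll of tape lying flat, 90 mm diameter, 24 mm high; origin at the centre of its underside
- driver: bystander: loose screwdriver lying on the bench, 170 mm long along its x, blade towards +x
- collar: bystander: loose dark steel collar lying flat, 44 mm diameter, 16 mm high; origin at the centre of its underside
There are look-alikes about, which are no part of the job. Leave any blue, green or purple look-alike of the spacer alone.

How it is judged:
By the outcome, as a careful person would: the job done as asked, in the order asked, and still so for the second after the job is handed in, with the robot touching nothing.
It also fails if it takes over 72 s, if anything falls off the work surface, if the arm or the gripper's body presses on something with over 40 N, if the wrist force passes 120 N, or if a joint passes its speed limit or range.

## Robot

A 6-joint arm with a two-finger parallel gripper is mounted at the origin on the work surface. World frame = base frame: x ahead of the robot, y to its left, z up, the work surface at z = 0. Lengths are in mm, angles in rad, forces in N, time in s.
With the tool pointing down it reaches from about 275 to 1000 mm from the base axis. Payload 8.4 kg.
Tool frame: the origin (TCP) lies between the finger pads; the fingertips stand 17 mm ahead of it and the grasp point (between the pads) lies 2 mm behind it; z points along the fingers, y is the line along which they close (so a half turn about z gives the same grasp; the last joint's range is limited). The gripper opens to 85 mm and grips with 20 to 120 N. Pads are 22 mm wide; open, the fingers measure 114 mm over their backs; the gripper's body (76 mm by 85 mm) begins 54 mm behind the grasp point. The pads swing forward as they close: fully open they stand 13 mm farther back than shut.
Start: joints at [1.253, 0.353, 1.633, -0, 1.155, -0.002], TCP at [194.109, 594.096, 226.881] pointing down, gripper open.
Joint ranges: [-2.63, 2.63], [-0.92, 2.1], [0.06, 2.66], [-1.3, 4.44], [0, 2.69], [-3.02, 3.02]. Speed limits (rad/s): [2.22, 2.22, 2.79, 3.14, 3.14, 3.14].

## Interface

Orientations are given as [roll, pitch, yaw] about the fixed x, y, z axes, in that order (R = Rz(yaw) Ry(pitch) Rx(roll)).
In Python, from rig import sense, grab_frame, sign_off gives the robot as it stands. The module is installed in compiled form; this text tells all that it offers.
- The arm moves only by the tool send_rows, never from a script. Its argument "moves" is a list that holds one entry, the list of rows, each a list of 7 numbers: the shift along the world's x, y, z in m, then the turn, a rotation vector about the world's x, y, z in rad, then the opening, from -1 (shut) to 1 (fully open). In form: [[[dx, dy, dz, rx, ry, rz, jaw], ...]]. A call has 1 to 10 rows; each row shifts and turns the commanded pose from where the row before left it; what a row does not reach is not made up. A row lasts 1/10 s, in which the tool goes at most 50 mm and 8.59 degrees, less where a joint would pass 70% of its speed; a pose out of reach is approached as far as the arm can. A call with a gripper value outside its range is refused whole. The fingers move at their own pace and stop on an object; "grip_force" is the grip in N (left out, the last holds). Time passes only in rows, so rows that do not move let the fingers close. It gives the time, the measured TCP pose, the force, the opening and the grip force at its end, in the units of the state.
- sense(): the state, without advancing time (a new reading comes with each control period).
- grab_frame(name): name is "scene" or "top" or "wrist"; returns a dict with "img" (480x640x3 uint8, red, green, blue), "mtx" (3x3 intrinsics, pixels), "dist" ([k1, k2, p1, p2, k3] as OpenCV has them; the pictures are not rectified), "rvec" (rotation vector, rad) and "tvec" (3), from world to camera coordinates, as OpenCV has them; the wrist camera has in their place "T_tool_cam" (4x4, takes a point from camera to tool coordinates, whose origin is the TCP and whose axes are the flange's). Camera axes: x right, y down, z forward; pixel columns grow to the right and rows downward; lengths in mm; the calibration is good to about 2 mm. A picture is of the moment at which its call begins: read the wrist's pose just before it. There is no depth.
- sign_off(): hands the job in; it is judged then, once.
The state is a dict: "clock": time; "qpos": joint angles; "qvel": joint speeds; "joint_efforts": joint torques, N m; "eef_pos": TCP position; "tcp_rot": TCP orientation; "contact_force": force on the tool from outside, world axes, zero at the start; "wrist_torque": the same for the moment, N m; "opening": opening from 0.0 (shut) to 1.0 (fully open); "grasp_force": force on a finger pad.
Only numpy, scipy, OpenCV 4.12 (cv2) and the standard library are available. Lean on these libraries where they do the work, as an engineer would, in place of code of your own. Each camera call takes 0.05 s, during which the arm holds its last target. There are 200 camera calls.

## Working session

There is one attempt and no reset: what is moved stays moved. The work goes in short steps, Python scripts to look and compute and a tool call to move; the robot and the scene stay as the last step left them, time stands still between calls to the robot, and variables do not carry over. Pictures are saved under pics/ and viewed, at most 10 in all, crops included, and the job is handed in when it is done.

Besides the shell and the picture viewer there is one more tool, called after "Call:" as name([rows], argument=value, ...), one row to a line, values as JSON. send_rows: Moves the arm, as the interface text tells. Its arguments: {"type":"object","properties":{"moves":{"type":"array"},"grip_force":{"type":"number"}},"required":["moves"]}

```bash
mkdir -p pics
cat > h.py <<'E'
import numpy as np, cv2
from scipy.spatial.transform import Rotation as R
def ray(f,uv):
    K=np.array(f["mtx"],float);d=np.array(f["dist"],float)
    n=cv2.undistortPoints(np.array(uv,float).reshape(-1,1,2),K,d).reshape(-1,2)
    n=np.c_[n,np.ones(len(n))]
    if "T" in f: return np.tile(f["T"][:3,3],(len(n),1)), n@f["T"][:3,:3].T
    M=cv2.Rodrigues(np.array(f["rvec"],float))[0];t=np.array(f["tvec"],float).ravel()
    return np.tile(-M.T@t,(len(n),1)), n@M
def onz(f,uv,z):
    o,d=ray(f,uv); return o+d*((z-o[:,2:])/d[:,2:])
def proj(f,p):
    return cv2.projectPoints(np.array(p,float).reshape(-1,1,3),np.array(f["rvec"],float),np.array(f["tvec"],float),np.array(f["mtx"],float),np.array(f["dist"],float))[0].reshape(-1,2)
E
python3 - <<'E'
from rig import *
import cv2,pickle
s=sense();print(s)
for n in("scene","top"):
    f=grab_frame(n);pickle.dump(f,open(n+".pkl","wb"));cv2.imwrite(f"pics/{n}0.png",f["img"][:,:,::-1])
    print(f["mtx"],f["rvec"],f["tvec"])
E
```

```text
{'clock': 0.0, 'qpos': array([ 1.25262690e+00,  3.53667671e-01,  1.63413699e+00, -1.25530264e-05,
        1.15521169e+00, -2.40051943e-03]), 'qvel': array([ 1.16399873e-03, -2.68964665e-03,  2.97107694e-04, -2.16907513e-05,
       -1.05487068e-04,  6.02067771e-04]), 'joint_efforts': array([ 5.13251189e-05, -6.05247402e+01, -3.42052460e+01,  7.85824227e-05,
        9.58730292e-03,  4.33060836e-05]), 'eef_pos': array([193.94315654, 593.6324896 , 226.1482795 ]), 'tcp_rot': array([-3.14016894e+00,  8.05966406e-06,  2.82582882e+00]), 'contact_force': array([-0.56440413, -0.00136036,  0.14948718]), 'wrist_torque': array([-0.00470002, -0.06048741,  0.00105037]), 'grasp_force': 0.0, 'opening': 0.9973917170996451}
[[456.33837321   0.         314.17649651]
 [  0.         456.33837321 239.35162991]
 [  0.           0.           1.        ]] [ 2.23282749  1.4743245  -0.40997336] [-215.60863761 -387.11976254 1223.29603322]
[[557.89243141   0.         321.5598925 ]
 [  0.         557.89243141 229.90010714]
 [  0.           0.           1.        ]] [ 2.15973222 -2.10904252  0.13890383] [   5.9043158   515.84246429 1505.49732413]
```

View pics/scene0.png

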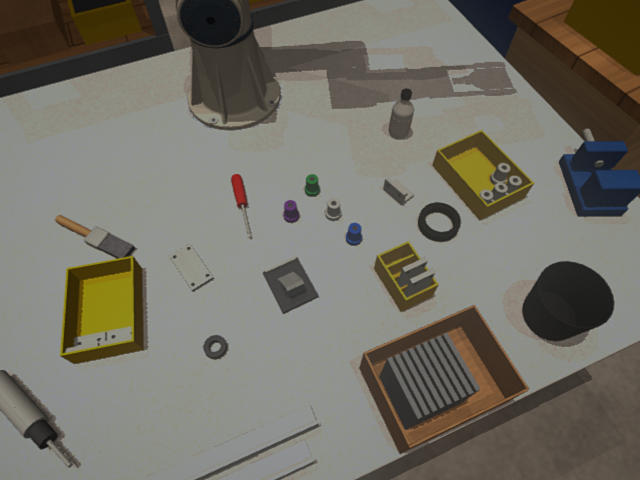

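View pics/top0.png

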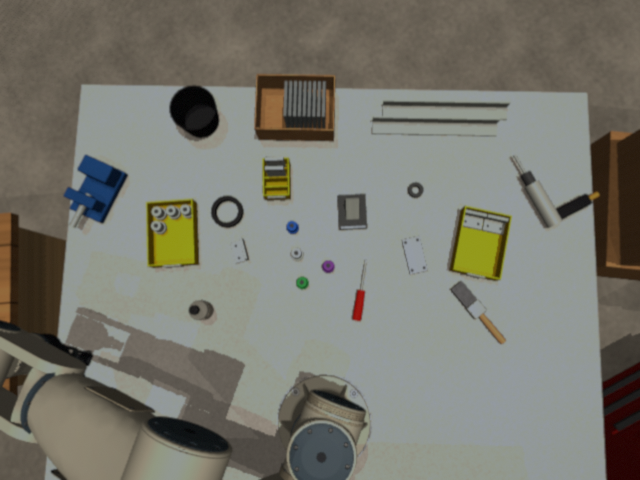

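The scene view shows the loose plate at (191,267), the bracket at (397,190), and the silver spacer at (333,208), with blue (354,233), green (312,185) and purple (291,210) look-alikes beside it. The rest is at (291,285), bin_plate at (406,275), bin_angle at (103,308) and bin_spacer at (483,174). In the top view the plate is at (414,255), the bracket at (239,250), the spacer at (296,253), the rest at (352,212), bin_plate at (277,178), bin_angle at (480,243) and bin_spacer at (172,233).

Other things that could be mistaken for my targets, in the scene view:
- **Stock spacers:** around (503,180), in the bin.
- **Stock plates:** (415,270).
- **Stock brackets:** (100,340).
- **Grey blocks in the wooden crate:** (430,375).

My choices are the silver spacer, the lone holed plate and the lone bracket. I'll check them in one close crop.

Run:
```python
import pickle,cv2,numpy as np
from h import *
t=pickle.load(open("top.pkl","rb"));s=pickle.load(open("scene.pkl","rb"))
def c(f,u,v,w,h,k):
    return cv2.resize(f["img"][v-h//2:v+h//2,u-w//2:u+w//2],None,fx=k,fy=k,interpolation=cv2.INTER_CUBIC)
A=[c(s,191,267,66,50,4),c(s,397,190,66,50,4),c(s,333,208,66,50,4),
   c(s,291,285,66,50,4),c(s,406,275,66,50,4),c(s,103,330,66,50,4),
   c(t,414,255,66,50,4),c(t,239,250,66,50,4),c(t,296,253,66,50,4)]
m=np.vstack([np.hstack(A[i:i+3]) for i in(0,3,6)])
cv2.imwrite("pics/crops.png",m[:,:,::-1])
for n,uv,z in[("plate",(414,255),10),("angle",(239,250),20),("spacer",(296,253),45),("rest",(352,212),20),("binp",(277,178),60),("bina",(480,243),55),("bins",(172,233),55),("tape",(227,211),24),("blue",(292,227),20),("purple",(328,266),20),("collar",(415,190),16)]:
    print(n,onz(t,[uv],z)[0].round())
```

```text
plate [ 455. -241.   10.]
angle [456. 248.  20.]
spacer [449.  86.  45.]
rest [571. -66.  20.]
binp [655. 145.  60.]
bina [ 487. -413.   55.]
bins [495. 429.  55.]
tape [566. 286.  24.]
blue [525. 102.  20.]
purple [418.  -2.  20.]
collar [ 639. -243.   16.]
```

View pics/crops.png

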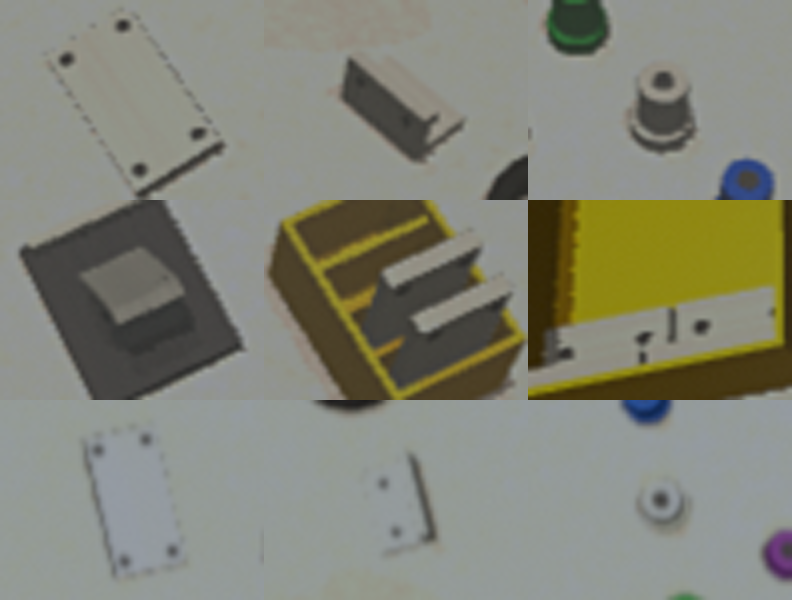

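The crop confirms my choices: a plate with four holes, an angle bracket whose upright is on its right (-y) side, and a bare silver spacer. The rest's face rises away from the robot. Next I'll check the wrist camera geometry and get coarse bin and rest poses.

Run:
```python
import pickle
from rig import *
from h import *
f=grab_frame("wrist");print(f["mtx"],f["dist"],np.round(f["T_tool_cam"],3))
t=pickle.load(open("top.pkl","rb"));s=pickle.load(open("scene.pkl","rb"))
for n,g,seeds in(("top",t,dict(bina=(480,243),bins=(172,233),binp=(277,178))),("scene",s,dict(bina=(103,308),bins=(483,174),binp=(406,275)))):
    hsv=cv2.cvtColor(g["img"],cv2.COLOR_RGB2HSV)
    m=cv2.inRange(hsv,(20,120,40),(35,255,255))
    m=cv2.morphologyEx(m,cv2.MORPH_CLOSE,np.ones((9,9)))
    cs,_=cv2.findContours(m,cv2.RETR_EXTERNAL,cv2.CHAIN_APPROX_NONE)
    for k,p in seeds.items():
        c=min(cs,key=lambda c:-cv2.pointPolygonTest(c,p,True))
        r=cv2.minAreaRect(c);print(n,k,r)
        if n=="top":
            w=onz(g,c.reshape(-1,2),55 if k!="binp" else 60)[:,:2]
            print("   rim rect",cv2.minAreaRect(w.astype(np.float32)))
    if n=="top":
        g0=cv2.cvtColor(g["img"],cv2.COLOR_RGB2GRAY)
        print("bench",g["img"][270,380],"rest",g["img"][225,352],g["img"][210,352],"plate",g["img"][255,414])
        d=cv2.inRange(g0,0,85);cs,_=cv2.findContours(d,cv2.RETR_EXTERNAL,cv2.CHAIN_APPROX_NONE)
        c=min(cs,key=lambda c:-cv2.pointPolygonTest(c,(352,225),True))
        w=onz(g,c.reshape(-1,2),10)[:,:2];print("rest base",cv2.minAreaRect(w.astype(np.float32)))
```

```text
[[382.96524162   0.         318.24585491]
 [  0.         382.96524162 234.6859376 ]
 [  0.           0.           1.        ]] [0.00204725 0.         0.         0.         0.        ] [[   0.      -0.964   -0.266   66.474]
 [   1.       0.      -0.      -0.769]
 [   0.      -0.266    0.964 -147.499]
 [   0.       0.       0.       1.   ]]
top bina ((480.6168518066406, 242.81295776367188), (51.49592971801758, 66.72936248779297), 10.954063415527344)
   rim rect ((487.61737060546875, -414.4326477050781), (137.29757690429688, 183.46510314941406), 78.84549713134766)
top bins ((171.55462646484375, 232.58432006835938), (66.06419372558594, 50.41831588745117), 88.02507019042969)
   rim rect ((497.0374755859375, 430.0881652832031), (181.52696228027344, 138.6219024658203), 5.3191423416137695)
top binp ((276.0, 178.0), (40.0, 26.0), 90.0)
   rim rect ((654.766845703125, 147.52084350585938), (114.03723907470703, 72.50951385498047), 2.3446810245513916)
bench [148 154 150] rest [88 90 90] [116 117 106] plate [149 155 160]
rest base ((574.447265625, -65.35613250732422), (96.9193344116211, 76.7052001953125), 3.997835636138916)
scene bina ((101.0, 309.0), (106.0, 82.0), 90.0)
scene bins ((481.3849792480469, 172.22569274902344), (92.09657287597656, 64.81566619873047), 48.8140754699707)
scene binp ((405.2613525390625, 274.5365295410156), (62.393638610839844, 45.42108154296875), 58.671302795410156)
```

Tool yaw equals q1 + π/2 when q6 = 0. I'll go above the spacer and bracket area for a wrist view, with the jaw line across the bracket's upright.

Call:
send_rows([
  [[0.025, -0.04, -0.003, 0, 0, 0.06, 1], [0.025, -0.04, -0.003, 0, 0, 0.06, 1], [0.025, -0.04, -0.003, 0, 0, 0.06, 1], [0.025, -0.04, -0.003, 0, 0, 0.06, 1], [0.025, -0.04, -0.003, 0, 0, 0.06, 1], [0.025, -0.04, -0.003, 0, 0, 0.06, 1], [0.025, -0.04, -0.003, 0, 0, 0.06, 1], [0.025, -0.04, -0.003, 0, 0, 0.06, 1], [0.025, -0.04, -0.003, 0, 0, 0.06, 1], [0.025, -0.04, -0.003, 0, 0, 0.06, 1]],
], grip_force=40)

```text
clock: 1.15
eef_pos: [444.8, 192.3, 196.8]
tcp_rot: [3.142, 0.0, -2.855]
contact_force: [0.0, 1.3, -0.4]
opening: 0.998
grasp_force: 0.0
```

Call:
send_rows([
  [[0, 0, 0, 0, 0, 0, 1], [0, 0, 0, 0, 0, 0, 1], [0, 0, 0, 0, 0, 0, 1]],
])

```text
clock: 1.45
eef_pos: [443.7, 194.6, 196.8]
tcp_rot: [3.141, -0.0, -2.858]
contact_force: [-0.5, 0.5, 0.6]
opening: 1.006
grasp_force: 0.0
```

```bash
cat >> h.py <<'E'
def wrist(name=None):
    from rig import sense,grab_frame
    import pickle
    s=sense();f=grab_frame("wrist")
    T=np.eye(4);T[:3,:3]=R.from_euler("xyz",s["tcp_rot"]).as_matrix();T[:3,3]=s["eef_pos"]
    f["T"]=T@np.array(f["T_tool_cam"]);W=np.linalg.inv(f["T"]);f["rvec"]=cv2.Rodrigues(W[:3,:3])[0];f["tvec"]=W[:3,3]
    print("clk",round(s["clock"],2),"pos",s["eef_pos"].round(1),"rot",s["tcp_rot"].round(3),"F",s["contact_force"].round(1),"op",round(s["opening"],3),"q",s["qpos"].round(2))
    if name: cv2.imwrite(f"pics/{name}.png",f["img"][:,:,::-1]);pickle.dump(f,open(name+".pkl","wb"))
    return f
E
python3 -c "
from h import *
f=wrist('w1')
print(proj(f,[(449,86,45),(456,248,20),(571,-66,10),(495,429,55)]).round())"
```

```text
clk 1.45 pos [443.7 194.6 196.8] rot [ 3.141 -0.    -2.858] F [-0.5  0.5  0.6] op 1.006 q [ 0.41  0.17  1.96  0.    1.02 -1.44]
[[184. 185.]
 [374. 240.]
 [  9. 260.]
 [566. 350.]]
```

View pics/w1.png

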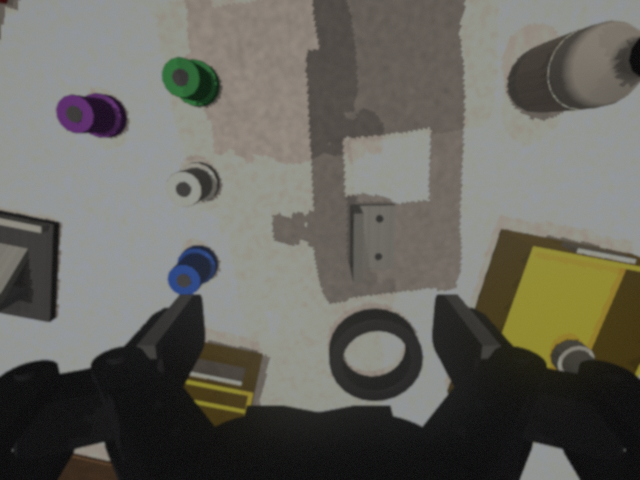

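The wrist view shows the spacer's top at about (186,187), the bracket at (372,243) with its upright on the left side (350–365), and the tape at (376,353). I'll measure the spacer and bracket edges.

Run:
```python
import pickle
from h import *
f=pickle.load(open("w1.pkl","rb"));g=cv2.cvtColor(f["img"],cv2.COLOR_RGB2GRAY)
for r in(210,225,240,255,270):print(r,g[r,340:406:1].tolist())
print("col358",g[196:292,358].tolist());print("col388",g[196:292,388].tolist())
b=(g[165:205,165:205]);c=cv2.HoughCircles(cv2.resize(b,None,fx=4,fy=4,interpolation=cv2.INTER_CUBIC),cv2.HOUGH_GRADIENT,1,30,param1=80,param2=15,minRadius=45,maxRadius=90);print(c)
m=cv2.inRange(b,0,75);n,l,st,ce=cv2.connectedComponentsWithStats(m);print(st,ce)
```

```text
210 [94, 94, 95, 96, 96, 97, 92, 86, 78, 71, 62, 57, 54, 54, 57, 59, 55, 58, 57, 60, 64, 76, 93, 105, 109, 110, 109, 109, 105, 105, 107, 108, 111, 109, 108, 109, 108, 109, 107, 107, 107, 109, 109, 109, 109, 108, 106, 108, 108, 107, 105, 105, 104, 105, 107, 107, 108, 109, 111, 109, 110, 108, 107, 107, 106, 106]
225 [97, 97, 97, 97, 97, 94, 90, 83, 80, 74, 62, 54, 56, 73, 86, 93, 93, 94, 94, 94, 95, 95, 99, 102, 106, 109, 107, 107, 106, 107, 107, 108, 109, 109, 108, 106, 107, 106, 106, 107, 107, 109, 108, 108, 107, 106, 107, 105, 107, 104, 104, 104, 107, 106, 108, 108, 110, 110, 110, 111, 109, 108, 107, 105, 105, 106]
240 [97, 95, 96, 95, 94, 92, 86, 82, 77, 72, 60, 56, 59, 74, 87, 95, 95, 95, 94, 94, 95, 95, 96, 98, 99, 103, 107, 105, 105, 104, 105, 106, 109, 108, 107, 108, 106, 106, 106, 106, 108, 108, 107, 108, 107, 106, 106, 105, 107, 104, 105, 106, 107, 106, 107, 107, 107, 105, 105, 105, 106, 108, 108, 108, 109, 109]
255 [96, 96, 96, 96, 96, 95, 92, 87, 79, 72, 62, 58, 64, 76, 89, 95, 94, 95, 95, 95, 94, 94, 94, 97, 98, 99, 98, 100, 103, 104, 106, 107, 108, 104, 95, 79, 63, 55, 55
[... 818 characters left out ...]
 99, 97, 96, 97]
col388 [148, 142, 125, 113, 109, 102, 94, 83, 79, 91, 101, 107, 108, 108, 108, 107, 107, 107, 108, 107, 107, 109, 108, 107, 106, 107, 107, 106, 106, 107, 106, 106, 106, 106, 104, 106, 106, 105, 105, 105, 106, 105, 105, 105, 107, 105, 104, 106, 106, 105, 104, 105, 105, 104, 104, 104, 104, 104, 104, 104, 104, 105, 104, 104, 103, 103, 104, 104, 104, 103, 103, 104, 105, 108, 109, 110, 107, 108, 107, 106, 105, 103, 101, 98, 96, 96, 95, 98, 97, 97, 99, 98, 97, 98, 96, 99]
[[[ 72.5 100.5  72.6]
  [112.5  78.5  68.3]]]
[[   0    0   40   40 1269]
 [  22    4   18   31  202]
 [  12   18   13   13  129]] [[17.28762805 19.91095351]
 [34.35643564 14.04455446]
 [18.         24.        ]]
```

Run:
```python
import pickle
from h import *
f=pickle.load(open("w1.pkl","rb"));t=pickle.load(open("top.pkl","rb"))
p=onz(f,[(353,213.8),(353,270),(352.9,282)],40)[:,:2];print(p.round(1))
d=p[1]-p[0];d/=np.linalg.norm(d);n=np.array([-d[1],d[0]]);print("yaw",np.arctan2(d[1],d[0]),"outer->center",(p[0]+30*d+4*n).round(1), (p[2]-p[0])@d)
print("holes",onz(f,[(379,219),(377.5,257)],8)[:,:2].round(1))
print("spacer",onz(f,[(183,189)],45).round(1), "flange check purple/blue/green",onz(f,[(76,114),(185,280),(181,78)],45).round(0).tolist())
# rest from wrist: right edge corner ; bins corners
print("top-cam spacer hole", onz(t,[(296.3,253)],45).round(1))
print("binS corner near", onz(f,[(502,231)],55).round(0))
```

```text
[[435.3 220.4]
 [481.6 235.1]
 [492.  238.3]]
yaw 0.30804988844626713 outer->center [462.7 233.3] 59.476629638236844
holes [[439.1 249.1]
 [473.7 259.4]]
spacer [[452.8  85.6  45. ]] flange check purple/blue/green [[420.0, -2.0, 45.0], [528.0, 102.0, 45.0], [373.0, 69.0, 45.0]]
top-cam spacer hole [[449.   85.7  45. ]]
binS corner near [[413. 334.  55.]]
```

Call:
send_rows([
  [[0.005, 0.01, -0.035, 0, 0, 0.007, -0.3], [0.005, 0.01, -0.035, 0, 0, 0.007, -0.3], [0.005, 0.01, -0.035, 0, 0, 0, -0.3], [0.004, 0.009, -0.035, 0, 0, 0, -0.3], [0, 0, -0.017, 0, 0, 0, -0.3], [0, 0, -0.01, 0, 0, 0, -0.3], [0, 0, 0, 0, 0, 0, -0.3], [0, 0, 0, 0, 0, 0, -1], [0, 0, 0, 0, 0, 0, -1], [0, 0, 0, 0, 0, 0, -1]],
], grip_force=40)

```text
clock: 2.5
eef_pos: [463.9, 233.5, 31.1]
tcp_rot: [3.141, 0.002, -2.844]
contact_force: [0.1, 0.4, 3.7]
opening: 0.072
grasp_force: 41.1
```

Call:
send_rows([
  [[0, 0, 0, 0, 0, 0, -1], [0, 0, 0, 0, 0, 0, -1], [0, 0, 0.02, 0, 0, 0, -1], [0, 0, 0.04, 0, 0, 0, -1], [0, 0, 0.04, 0, 0, 0, -1], [0, 0, 0.03, 0, 0, 0, -1]],
])

```text
clock: 3.1
eef_pos: [463.6, 233.1, 162.5]
tcp_rot: [3.141, 0.002, -2.844]
contact_force: [0.6, 0.4, -1.0]
opening: 0.074
grasp_force: 40.6
```

Call:
send_rows([
  [[0, -0.03, 0, 0, 0, -0.03, -1], [0, -0.045, 0, 0, 0, -0.04, -1], [0, -0.045, 0, 0, 0, -0.04, -1], [0, -0.045, 0, 0, 0, -0.04, -1], [0, -0.045, 0, 0, 0, -0.04, -1], [0, -0.045, 0, 0, 0, -0.04, -1], [0, -0.045, 0, 0, 0, -0.04, -1], [0, -0.045, 0, 0, 0, -0.04, -1], [0, -0.045, 0, 0, 0, -0.04, -1], [0, -0.045, 0, 0, 0, -0.04, -1]],
])

```text
clock: 4.1
eef_pos: [462.7, -203.9, 160.4]
tcp_rot: [-3.141, 0.001, 3.048]
contact_force: [1.0, -0.6, -2.0]
opening: 0.064
grasp_force: 40.6
```

Call:
send_rows([
  [[0, -0.045, 0, 0, 0, -0.04, -1], [0, -0.045, 0, 0, 0, -0.04, -1], [0, -0.045, 0, 0, 0, -0.02, -1], [0, 0, 0, 0, 0, 0, -1], [0, 0, 0, 0, 0, 0, -1]],
])

```text
clock: 4.6
eef_pos: [462.5, -337.8, 159.8]
tcp_rot: [3.141, -0.0, 2.947]
contact_force: [-0.5, 0.5, -0.7]
opening: 0.073
grasp_force: 40.6
```

```bash
python3 -c "
from h import *
f=wrist('w2')
print(proj(f,[(455.5,-422,4),(455,-241,10),(487,-414,55)]).round())"
```

```text
clk 4.6 pos [ 462.5 -337.8  159.8] rot [ 3.141 -0.     2.947] F [-0.5  0.5 -0.7] op 0.073 q [-0.63  0.35  1.81  0.    0.99 -2.01]
[[217. 226.]
 [440. 183.]
 [221. 283.]]
```

View pics/w2.png

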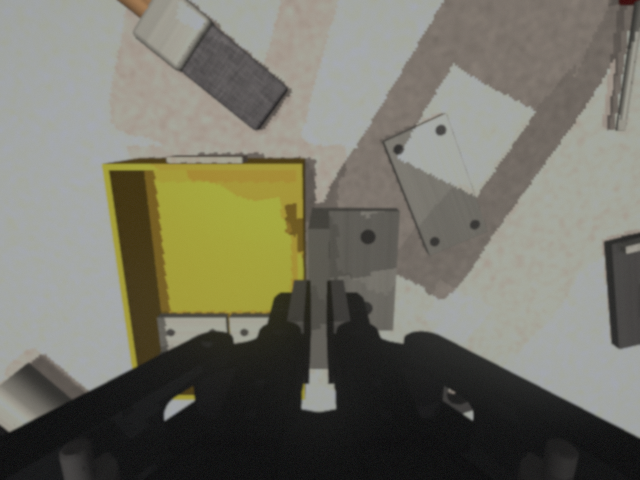

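The bracket is held, bin_angle's empty half is clear at (205,240), and the loose plate is at (437,186) with holes at (398,149), (441,130), (475,224) and (435,241). I'll place the bracket.

Call:
send_rows([
  [[-0.002, -0.028, 0, 0, 0, 0, -1], [-0.002, -0.028, 0, 0, 0, 0, -1], [-0.002, -0.028, -0.02, 0, 0, 0, -1], [0, 0, -0.04, 0, 0, 0, -1], [0, 0, -0.035, 0, 0, 0, -1], [0, 0, -0.017, 0, 0, 0, -1], [0, 0, -0.008, 0, 0, 0, -1], [0, 0, -0.004, 0, 0, 0, -1], [0, 0, 0, 0, 0, 0, -1], [0, 0, 0, 0, 0, 0, -1]],
])

```text
clock: 5.65
eef_pos: [457.9, -421.2, 37.1]
tcp_rot: [-3.141, 0.002, 2.95]
contact_force: [0.7, -0.1, -0.5]
opening: 0.072
grasp_force: 40.6
```

Run:
```python
import pickle
from rig import sense
from h import *
f=pickle.load(open("w2.pkl","rb"))
g=cv2.cvtColor(f["img"],cv2.COLOR_RGB2GRAY);h=[]
for u,v in[(398,149),(441,130),(475,224),(435,241)]:
    w=g[v-7:v+8,u-7:u+8].astype(float);a=np.clip(np.median(w)-25-w,0,None);yy,xx=np.mgrid[-7:8,-7:8];h.append((u+(a*xx).sum()/a.sum(),v+(a*yy).sum()/a.sum()))
p=onz(f,h,10)[:,:2];print(np.round(h,1).tolist(),p.round(1).tolist());c=p.mean(0);d=(p[2]+p[3]-p[0]-p[1])/2
print("plate",c.round(1),"len",np.linalg.norm(d),"yaw",np.arctan2(d[1],d[0]),"wid",np.linalg.norm(p[0]-p[1]))
print("bin corners",onz(f,[(107,163),(304,165)],55).round(0).tolist());print(sense()["eef_pos"],sense()["contact_force"])
```

```text
[[397.6, 148.7], [440.4, 129.7], [474.4, 224.1], [434.2, 241.2]] [[422.7, -269.6], [415.1, -236.3], [492.9, -217.6], [500.9, -250.7]]
plate [ 457.9 -243.5] len 80.26124917462423 yaw 0.23681079830600832 wid 34.19781435273807
bin corners [[391.0, -465.0, 55.0], [417.0, -339.0, 55.0]]
[ 457.86369261 -421.17792141   37.10808343] [ 0.65748684 -0.13345317 -0.48609989]
```

Call:
send_rows([
  [[0, 0, -0.001, 0, 0, 0, -1], [0, 0, 0, 0, 0, 0, -0.6], [0, 0, 0, 0, 0, 0, -0.6], [0, 0, 0, 0, 0, 0, -0.6], [0, 0, 0.03, 0, 0, 0, -0.6], [0, 0, 0.04, 0, 0, 0, -0.6], [0, 0.02, 0.035, 0, 0, 0.06, 0], [0, 0.04, 0, 0, 0, 0.06, 0.5], [0, 0.04, 0, 0, 0, 0.06, 0.6], [0, 0.04, 0, 0, 0, 0.06, 0.6]],
])

```text
clock: 6.65
eef_pos: [457.0, -279.8, 140.4]
tcp_rot: [-3.141, 0.001, -3.092]
contact_force: [0.7, 0.8, 1.3]
opening: 0.802
grasp_force: 0.0
```

Call:
send_rows([
  [[0, 0.02, 0, 0, 0, 0.06, 0.6], [0, 0.017, 0, 0, 0, 0.06, 0.6], [0, 0, 0, 0, 0, 0.06, 0.6], [0, 0, 0, 0, 0, 0, 0.6], [0, 0, 0, 0, 0, 0, 0.6]],
])

```text
clock: 7.15
eef_pos: [457.3, -244.1, 140.1]
tcp_rot: [-3.141, 0.0, -2.915]
contact_force: [0.3, -0.0, -0.8]
opening: 0.8
grasp_force: 0.0
```

Run:
```python
from h import *
f=wrist('w3')
print(proj(f,[(457.9,-243.5,10),(422.7,-269.6,10),(415.1,-236.3,10),(492.9,-217.6,10),(571,-66,10),(455,-422,4)]).round())
```

```text
clk 7.15 pos [ 457.3 -244.1  140.1] rot [-3.141  0.    -2.915] F [ 0.3 -0.  -0.8] op 0.8 q [-0.49  0.29  1.94 -0.    0.91 -2.29]
[[320. 223.]
 [296. 169.]
 [344. 169.]
 [343. 273.]
 [494. 395.]
 [ 83. 164.]]
```

View pics/w3.png

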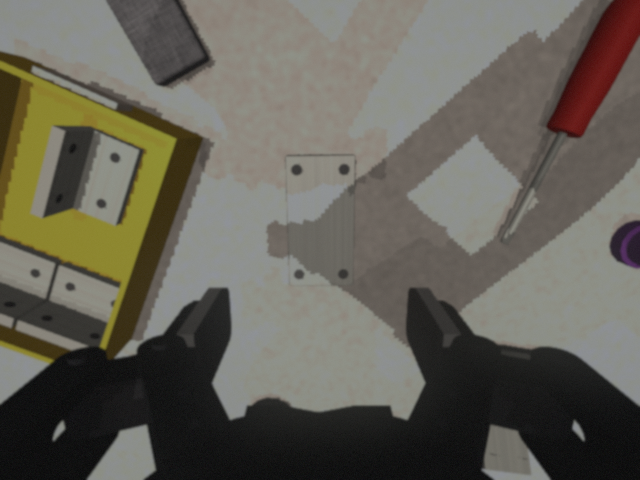

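The wrist view shows the bracket standing in its bin at (88,175). The plate's holes at (297,169), (344,169), (343,273) and (299,274) match the prediction. I'll descend and grip the plate across its width.

Call:
send_rows([
  [[0, 0, -0.045, 0, 0, 0, 0.5], [0, 0, -0.04, 0, 0, 0, 0.5], [0, 0, -0.02, 0, 0, 0, 0.5], [0, 0, -0.012, 0, 0, 0, 0.5], [0, 0, -0.006, 0, 0, 0, 0.5], [0, 0, 0, 0, 0, 0, 0.5], [0, 0, 0, 0, 0, 0, 0.1]],
], grip_force=40)

```text
clock: 7.9
eef_pos: [457.8, -244.4, 17.8]
tcp_rot: [-3.141, 0.001, -2.914]
contact_force: [-0.4, 0.2, 0.1]
opening: 0.598
grasp_force: 0.0
```

Call:
send_rows([
  [[0, 0, 0, 0, 0, 0, -1], [0, 0, 0, 0, 0, 0, -1]],
])

```text
clock: 8.1
eef_pos: [457.7, -244.2, 17.7]
tcp_rot: [-3.141, 0.001, -2.913]
contact_force: [0.5, -1.2, 0.6]
opening: 0.241
grasp_force: 0.0
```

The fingers closed above the plate, because the pads sit further back when open. I'll raise, open, and go lower while watching the force.

Call:
send_rows([
  [[0, 0, 0.012, 0, 0, 0, -0.4], [0, 0, 0.01, 0, 0, 0, 0.4], [0, 0, 0, 0, 0, 0, 0.4], [0, 0, 0, 0, 0, 0, 0.4], [0, 0, 0, 0, 0, 0, 0.4], [0, 0, -0.01, 0, 0, 0, 0.4], [0, 0, -0.01, 0, 0, 0, 0.4], [0, 0, -0.004, 0, 0, 0, 0.4], [0, 0, 0, 0, 0, 0, 0.4]],
])

```text
clock: 9.0
eef_pos: [456.3, -243.4, 13.5]
tcp_rot: [3.14, -0.002, -2.913]
contact_force: [0.3, -0.6, 0.9]
opening: 0.697
grasp_force: 0.0
```

Run:
```python
from h import *
f=wrist('w4')
# check plate did not move: project hole positions and read darkness
g=cv2.cvtColor(f["img"],cv2.COLOR_RGB2GRAY)
for q in proj(f,[(422.7,-269.6,10),(415.1,-236.3,10),(492.9,-217.6,10),(500.9,-250.7,10)]):
    u,v=q.round().astype(int);w=g[max(v-12,0):v+13,u-12:u+13]
    if w.size: m=np.argwhere(w<w.min()+15).mean(0)-12;print((u,v),w.min(),m.round(1))
```

```text
clk 9.0 pos [ 456.3 -243.4   13.5] rot [ 3.140e+00 -2.000e-03 -2.913e+00] F [ 0.3 -0.6  0.9] op 0.697 q [-0.49  0.5   2.01 -0.    0.64 -2.29]
(np.int64(276), np.int64(203)) 58 [0.9 0.5]
(np.int64(362), np.int64(203)) 38 [ 0.3 -0.3]
(np.int64(358), np.int64(376)) 43 [ 1.1 -0.3]
(np.int64(283), np.int64(377)) 61 [ 0.7 -0.2]
```

Call:
send_rows([
  [[0, 0, -0.001, 0, 0, 0, 0.1], [0, 0, 0, 0, 0, 0, 0.1], [0, 0, 0, 0, 0, 0, 0.1]],
])

```text
clock: 9.35
eef_pos: [457.3, -244.0, 14.1]
tcp_rot: [-3.141, 0.0, -2.913]
contact_force: [0.8, -0.1, 0.0]
opening: 0.552
grasp_force: 0.0
```

Call:
send_rows([
  [[0, 0, 0, 0, 0, 0, 0], [0, 0, 0, 0, 0, 0, 0]],
])

```text
clock: 9.55
eef_pos: [457.2, -243.9, 14.0]
tcp_rot: [-3.141, 0.0, -2.913]
contact_force: [0.4, 0.2, -0.0]
opening: 0.5
grasp_force: 0.0
```

Call:
send_rows([
  [[0, 0, 0.012, 0, 0, 0, 0.4], [0, 0, 0, 0, 0, 0, 0.4], [0, 0, 0, 0, 0, 0, 0.4], [0, 0, -0.01, 0, 0, 0, 0.4], [0, 0, -0.006, 0, 0, 0, 0.4], [0, 0, -0.002, 0, 0, 0, 0.4], [0, 0, 0, 0, 0, 0, 0.4]],
])

```text
clock: 10.25
eef_pos: [456.5, -243.6, 7.0]
tcp_rot: [3.141, -0.001, -2.913]
contact_force: [-1.0, -0.0, -0.2]
opening: 0.701
grasp_force: 0.0
```

Call:
send_rows([
  [[0, 0, -0.001, 0, 0, 0, 0.4], [0, 0, 0, 0, 0, 0, 0.1], [0, 0, 0, 0, 0, 0, 0], [0, 0, 0, 0, 0, 0, 0]],
])

```text
clock: 10.65
eef_pos: [457.2, -244.0, 7.0]
tcp_rot: [-3.141, 0.0, -2.913]
contact_force: [0.1, 0.4, -0.6]
opening: 0.499
grasp_force: 0.0
```

Call:
send_rows([
  [[0, 0, 0.003, 0, 0, 0, -0.1], [0, 0, 0, 0, 0, 0, -0.2], [0, 0, 0, 0, 0, 0, -0.2]],
])

```text
clock: 10.95
eef_pos: [457.2, -244.0, 10.1]
tcp_rot: [-3.141, 0.0, -2.913]
contact_force: [0.4, 1.1, -0.8]
opening: 0.402
grasp_force: 0.0
```

Run:
```python
from h import *
f=wrist('w5')
print(proj(f,[(457.9+x*np.cos(.237)-y*np.sin(.237),-243.5+x*np.sin(.237)+y*np.cos(.237),10) for x,y in((-50,-25),(-50,25),(50,25),(50,-25),(0,25),(0,-25))]).round())
cv2.imwrite("pics/w5c.png",cv2.resize(f["img"][160:420,140:500],None,fx=2,fy=2)[:,:,::-1])
```

```text
clk 10.95 pos [ 457.2 -244.    10.1] rot [-3.141  0.    -2.913] F [ 0.4  1.1 -0.8] op 0.402 q [-0.49  0.5   2.01  0.    0.63 -2.29]
[[256. 178.]
 [386. 177.]
 [378. 398.]
 [267. 399.]
 [382. 297.]
 [262. 298.]]
```

View pics/w5c.png

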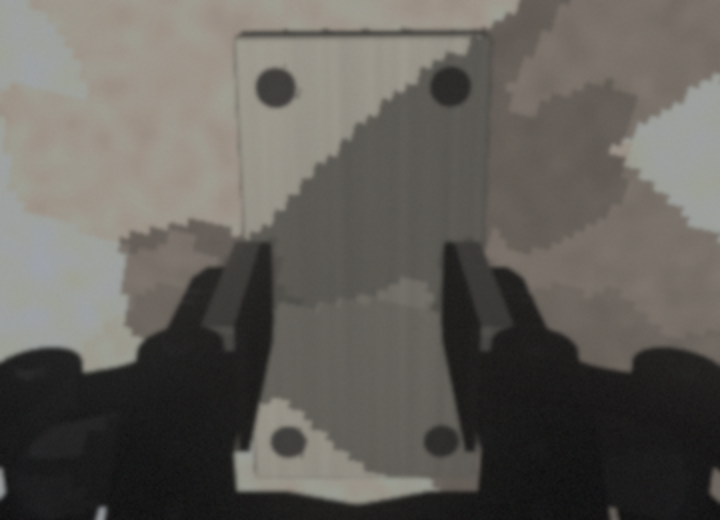

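The crop shows both fingertips lying over the plate: inner faces at crop columns 272 and 443, plate edges at 240 and 490. The open tips are evidently well behind the point I assumed. I'll open again and feel down gently for the bench.

Call:
send_rows([
  [[0, 0, 0.012, 0, 0, 0, 0.4], [0, 0, 0, 0, 0, 0, 0.4], [0, 0, 0, 0, 0, 0, 0.4], [0, 0, 0, 0, 0, 0, 0.4], [0, 0, -0.01, 0, 0, 0, 0.4], [0, 0, -0.005, 0, 0, 0, 0.4], [0, 0, -0.002, 0, 0, 0, 0.4], [0, 0, 0, 0, 0, 0, 0.4]],
])

```text
clock: 11.8
eef_pos: [456.6, -243.7, 4.1]
tcp_rot: [3.141, -0.001, -2.913]
contact_force: [0.2, -0.1, -0.1]
opening: 0.702
grasp_force: 0.0
```

Call:
send_rows([
  [[0, 0, -0.001, 0, 0, 0, 0.4], [0, 0, -0.001, 0, 0, 0, 0.4], [0, 0, 0, 0, 0, 0, 0.4]],
])

```text
clock: 12.1
eef_pos: [457.1, -243.9, 2.9]
tcp_rot: [-3.142, 0.0, -2.913]
contact_force: [1.0, -0.1, -0.8]
opening: 0.704
grasp_force: 0.0
```

Call:
send_rows([
  [[0, 0, -0.001, 0, 0, 0, 0.4], [0, 0, -0.001, 0, 0, 0, 0.1], [0, 0, 0, 0, 0, 0, 0], [0, 0, 0, 0, 0, 0, 0]],
], grip_force=30)

```text
clock: 12.5
eef_pos: [457.3, -244.0, 1.5]
tcp_rot: [-3.141, 0.0, -2.913]
contact_force: [-1.7, 0.3, 8.5]
opening: 0.562
grasp_force: 29.4
```

The plate is gripped at opening 0.56. I'll firm the grip and lift, then refine the rest's pose from the fixed cameras.

Call:
send_rows([
  [[0, 0, 0, 0, 0, 0, -0.5], [0, 0, 0.005, 0, 0, 0, -0.5], [0, 0, 0.025, 0, 0, 0, -0.5], [0, 0, 0.04, 0, 0, 0, -0.5], [0, 0, 0.04, 0, 0, 0, -0.5], [0, 0, 0.04, 0, 0, 0, -0.5], [0, 0, 0, 0, 0, 0, -0.5]],
], grip_force=60)

```text
clock: 13.2
eef_pos: [460.0, -245.5, 156.0]
tcp_rot: [-3.136, 0.007, -2.913]
contact_force: [0.1, 0.2, -1.0]
opening: 0.533
grasp_force: 61.6
```

Run:
```python
import pickle
from h import *
for n,seed in(("top",(352,225)),("scene",(275,275))):
    g=pickle.load(open(n+".pkl","rb"));a=g["img"];gr=cv2.cvtColor(a,cv2.COLOR_RGB2GRAY)
    m=cv2.inRange(gr,0,112)
    cs,_=cv2.findContours(m,cv2.RETR_EXTERNAL,cv2.CHAIN_APPROX_NONE)
    c=min(cs,key=lambda c:-cv2.pointPolygonTest(c,seed,True))
    K,d=np.array(g["mtx"],float),np.array(g["dist"],float)
    for z in(10,0):
        w=onz(g,c.reshape(-1,2),z)[:,:2];r=cv2.minAreaRect(w.astype(np.float32));print(n,z,r, cv2.boxPoints(r).round(0).tolist())
    o,_=ray(g,[(300,200)]);print("cam",o[0].round())
    print(cv2.approxPolyDP(c,3,True).reshape(-1,2).tolist())
    x0,y0=c.reshape(-1,2).min(0)-3;x1,y1=c.reshape(-1,2).max(0)+4
    # light face
    l=cv2.inRange(gr[y0:y1,x0:x1],100,112); 
f=pickle.load(open("w1.pkl","rb"));g=cv2.cvtColor(f["img"],cv2.COLOR_RGB2GRAY)
print("w1 rest right-top/bottom corners",onz(f,[(60,222),(55,319)],10).round(0).tolist())
f=pickle.load(open("w2.pkl","rb"));print("w2 rest left corners",onz(f,[(606,240),(616,346)],10).round(0).tolist())
```

```text
top 10 ((574.5263061523438, -65.09477233886719), (100.31710052490234, 81.5682601928711), 4.012427806854248) [[522.0, -28.0], [527.0, -109.0], [627.0, -102.0], [622.0, -21.0]]
top 0 ((576.3828735351562, -65.41732788085938), (100.9620361328125, 82.09263610839844), 4.012428283691406) [[523.0, -28.0], [529.0, -110.0], [630.0, -103.0], [624.0, -21.0]]
cam [ 286.  -15. 1565.]
[[364, 194], [337, 196], [339, 229], [366, 228]]
scene 10 ((581.4539184570312, -65.45590209960938), (103.36976623535156, 80.46649169921875), 3.8905043601989746) [[527.0, -29.0], [533.0, -109.0], [636.0, -102.0], [630.0, -22.0]]
scene 0 ((576.9557495117188, -64.26935577392578), (104.58778381347656, 81.41458892822266), 3.8904409408569336) [[522.0, -27.0], [528.0, -108.0], [632.0, -101.0], [626.0, -20.0]]
cam [ 963. -166.  859.]
[[296, 257], [263, 272], [283, 313], [318, 297]]
w1 rest right-top/bottom corners [[522.0, -25.0, 10.0], [620.0, -19.0, 10.0]]
w2 rest left corners [[527.0, -115.0, 10.0], [627.0, -106.0, 10.0]]
```

Call:
send_rows([
  [[0.014, 0.018, -0.002, 0, 0, -0.08, -0.5], [0.014, 0.018, -0.002, 0, 0, -0.08, -0.5], [0.013, 0.018, -0.002, 0.007, -0.098, 0, -0.5], [0.013, 0.018, -0.002, 0.007, -0.098, 0, -0.5], [0.013, 0.018, -0.002, 0.007, -0.098, 0, -0.5], [0.013, 0.018, -0.002, 0.007, -0.098, 0, -0.5], [0.013, 0.018, -0.002, 0.007, -0.098, 0, -0.5], [0.013, 0.018, -0.002, 0.007, -0.098, 0, -0.5], [0.013, 0.018, -0.002, 0.007, -0.098, 0, -0.5], [0.012, 0.018, -0.002, 0.007, -0.098, 0, -0.5]],
])

```text
clock: 14.2
eef_pos: [583.3, -71.0, 158.0]
tcp_rot: [3.123, 0.65, -3.087]
contact_force: [1.2, 0.9, -1.0]
opening: 0.53
grasp_force: 61.6
```

Call:
send_rows([
  [[0, 0, 0, 0, 0, 0, -0.5], [0, 0, 0, 0, 0, 0, -0.5], [0, 0, 0, 0, 0, 0, -0.5]],
])

```text
clock: 14.5
eef_pos: [584.6, -71.1, 159.7]
tcp_rot: [3.13, 0.652, -3.073]
contact_force: [-0.1, -0.2, -1.0]
opening: 0.526
grasp_force: 61.7
```

Run:
```python
import pickle
from rig import *
from h import *
s=sense();M=R.from_euler("xyz",s["tcp_rot"]).as_matrix();print(s["clock"],s["eef_pos"].round(1),M.round(3).tolist(),s["qpos"].round(2))
f=grab_frame("scene");pickle.dump(f,open("s1.pkl","wb"))
u,v=proj(f,[(586,-65,90)])[0].astype(int);print(u,v)
cv2.imwrite("pics/s1.png",cv2.resize(f["img"][v-75:v+105,u-110:u+110],None,fx=3,fy=3,interpolation=cv2.INTER_CUBIC)[:,:,::-1])
```

```text
14.5 [584.6 -71.1 159.7] [[-0.793, -0.076, 0.604], [-0.055, 0.997, 0.053], [-0.606, 0.009, -0.795]] [-0.24  0.2   2.24  1.21  0.21 -3.02]
289 268
```

View pics/s1.png

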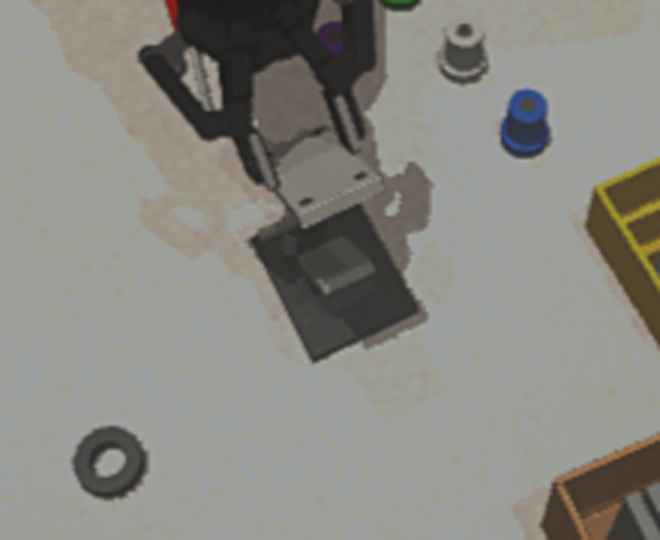

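The picture shows the plate held with its far end up, over the rest. However, the tilt stopped at 37° because q6 reached its limit of -3.02 near a wrist singularity. I'll untilt and make a half turn about the vertical, since either plate end may go down. Then I'll tilt again.

Call:
send_rows([
  [[0, 0, 0, -0.007, 0.093, 0, -0.5], [0, 0, 0, -0.007, 0.093, 0, -0.5], [0, 0, 0, -0.007, 0.093, 0, -0.5], [0, 0, 0, -0.007, 0.093, 0, -0.5], [0, 0, 0, -0.007, 0.093, 0, -0.5], [0, 0, 0, -0.007, 0.093, 0, -0.5], [0, 0, 0, -0.007, 0.093, 0, -0.5], [0, 0, 0, 0, 0, -0.1, -0.5], [0, 0, 0, 0, 0, -0.14, -0.5], [0, 0, 0, 0, 0, -0.14, -0.5]],
])

```text
clock: 15.55
eef_pos: [588.3, -60.5, 160.9]
tcp_rot: [3.101, 0.159, 2.827]
contact_force: [0.4, 0.0, -1.9]
opening: 0.53
grasp_force: 61.6
```

Call:
send_rows([
  [[0, 0, 0, 0, 0, -0.14, -0.5], [0, 0, 0, 0, 0, -0.14, -0.5], [0, 0, 0, 0, 0, -0.14, -0.5], [0, 0, 0, 0, 0, -0.14, -0.5], [0, 0, 0, 0, 0, -0.14, -0.5], [0, 0, 0, 0, 0, -0.14, -0.5], [0, 0, 0, 0, 0, -0.14, -0.5], [0, 0, 0, 0, 0, -0.14, -0.5], [0, 0, 0, 0, 0, -0.14, -0.5], [0, 0, 0, 0, 0, -0.14, -0.5]],
])

```text
clock: 16.55
eef_pos: [588.4, -60.3, 161.1]
tcp_rot: [3.1, 0.162, 1.427]
contact_force: [-0.3, 1.6, -1.9]
opening: 0.531
grasp_force: 61.6
```

Call:
send_rows([
  [[0, 0, 0, 0, 0, -0.14, -0.5], [0, 0, 0, 0, 0, -0.14, -0.5], [0, 0, 0, 0, 0, -0.14, -0.5], [0, 0, 0, 0, 0, -0.14, -0.5], [0, 0, 0, 0, 0, -0.14, -0.5], [0, 0, 0, 0, 0, -0.14, -0.5], [0, 0, 0, 0, 0, -0.14, -0.5], [0, 0, 0, 0, 0, -0.14, -0.5], [0, 0, 0, 0, 0, 0, -0.5], [0, 0, 0, 0, 0, 0, -0.5]],
])

```text
clock: 17.55
eef_pos: [588.5, -60.1, 161.1]
tcp_rot: [3.099, 0.161, 0.316]
contact_force: [0.6, 0.5, -1.4]
opening: 0.531
grasp_force: 61.6
```

Run:
```python
from h import *
f=wrist('w6')
g=cv2.cvtColor(f["img"],cv2.COLOR_RGB2GRAY)
cv2.imwrite("pics/w6c.png",cv2.resize(f["img"][140:440,120:520],None,fx=1.5,fy=1.5)[:,:,::-1])
print(R.from_euler("xyz",__import__("rig").sense()["tcp_rot"]).as_matrix().round(3).tolist())
```

```text
clk 17.55 pos [588.5 -60.1 161.1] rot [3.099 0.161 0.316] F [ 0.6  0.5 -1.4] op 0.531 q [-0.05  0.44  1.67 -0.11  1.17  1.25]
[[0.938, 0.317, -0.139], [0.307, -0.948, -0.09], [-0.16, 0.042, -0.986]]
```

View pics/w6c.png

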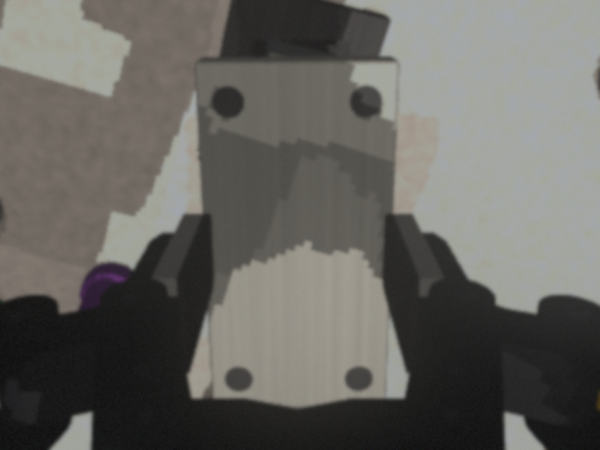

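The plate sits square in the jaws, with its holes at (272,207), (364,207), (279,393) and (359,393). I'll fit its pose in the tool frame from those holes and compute the turn and shift to the rest.

Run:
```python
from rig import sense
import pickle
from h import *
f=pickle.load(open("w6.pkl","rb"));g=cv2.cvtColor(f["img"],cv2.COLOR_RGB2GRAY);h=[]
for u,v in[(272,207),(364,207),(279,393),(359,393)]:
    w=g[v-9:v+10,u-9:u+10].astype(float);a=np.clip(np.median(w)-20-w,0,None);yy,xx=np.mgrid[-9:10,-9:10];h.append((u+(a*xx).sum()/a.sum(),v+(a*yy).sum()/a.sum()))
print(np.round(h,1).tolist())
# plate frame here: X=tool x, Y=-? : image right=tool +y, image up=tool +x ; Z = toward camera = -tool z
obj=np.array([(40,-17,5),(40,17,5),(-40,-17,5),(-40,17,5)],float)*[1,-1,1]
_,rv,tv=cv2.solvePnP(obj,np.array(h),f["mtx"],np.array(f["dist"]))
C=np.eye(4);C[:3,:3]=cv2.Rodrigues(rv)[0];C[:3,3]=tv.ravel();P=np.array(f["T_tool_cam"])@C
print("plate in tool",P.round(3).tolist())
# desired plate frame: X down-or-up slope; Z normal
y=.07;ex=np.array([np.cos(y),np.sin(y),0]);ez=np.array([0,0,1.]);s2=.5**.5
X=(ex+ez)*s2;Z=(-ex+ez)*s2;Y=np.cross(Z,X);D=np.eye(4);D[:3,:3]=np.c_[X,Y,Z]
rest=np.array([576,-66,0.]);D[:3,3]=rest+9.8*ex+48.9*ez
for nm,Pp in(("fit",P),("nominal",None)):
    if Pp is None:
        Pp=np.eye(4);Pp[:3,:3]=np.diag([1,-1,-1]);Pp[:3,3]=[0,0,-3.5]
    W=D@np.linalg.inv(Pp);s=sense();Rc=R.from_euler("xyz",s["tcp_rot"])
    print(nm,"TCP",W[:3,3].round(1),"rotvec",(R.from_matrix(W[:3,:3])*Rc.inv()).as_rotvec().round(3),"dpos",(W[:3,3]-s["eef_pos"]).round(1))
```

```text
[[nan, nan], [358.2, 208.0], [nan, nan], [nan, nan]]
plate in tool [[nan, nan, nan, nan], [nan, nan, nan, nan], [nan, nan, nan, nan], [nan, nan, nan, nan]]<stdin>:6: RuntimeWarning: invalid value encountered in scalar divide
  r = _umath_linalg.det(a, signature=signature)
Traceback (most recent call last):
  File "scipy/spatial/transform/_rotation.pyx", line 1159, in scipy.spatial.transform._rotation.Rotation.from_matrix
numpy.linalg.LinAlgError: SVD did not converge
```

```bash
cat > pl.py <<'E'
from rig import sense
import pickle
from h import *
f=pickle.load(open("w6.pkl","rb"))
h=np.array([(272,207.3),(364,207.3),(278.9,392.7),(359,392.7)])
obj=np.array([(40,-17,5),(40,17,5),(-40,-17,5),(-40,17,5)],float)*[1,-1,1]
_,rv,tv=cv2.solvePnP(obj,h,f["mtx"],np.array(f["dist"]))
C=np.eye(4);C[:3,:3]=cv2.Rodrigues(rv)[0];C[:3,3]=tv.ravel();P=np.array(f["T_tool_cam"])@C
print("plate in tool",P.round(3).tolist())
y=.07;ex=np.array([np.cos(y),np.sin(y),0]);ez=np.array([0,0,1.]);s2=.5**.5
X=(ex+ez)*s2;Z=(-ex+ez)*s2;Y=np.cross(Z,X);D=np.eye(4);D[:3,:3]=np.c_[X,Y,Z]
D[:3,3]=np.array([576,-66,0.])+9.8*ex+48.9*ez
N=np.eye(4);N[:3,:3]=np.diag([1,-1,-1]);N[:3,3]=[0,0,-3.5]
s=sense();Rc=R.from_euler("xyz",s["tcp_rot"]);print(s["clock"],s["eef_pos"].round(1),s["qpos"].round(2))
for nm,Pp in(("fit",P),("nominal",N)):
    W=D@np.linalg.inv(Pp)
    print(nm,"TCP",W[:3,3].round(1),"rotvec",(R.from_matrix(W[:3,:3])*Rc.inv()).as_rotvec().round(3),"dpos",(W[:3,3]-s["eef_pos"]).round(1))
E
python3 pl.py
```

```text
plate in tool [[1.0, -0.005, 0.004, -0.37], [-0.005, -1.0, -0.008, 1.38], [0.004, 0.008, -1.0, -3.593], [0.0, 0.0, 0.0, 1.0]]
17.6 [588.4 -59.8 161.2] [-0.05  0.44  1.67 -0.11  1.17  1.25]
fit TCP [588.5 -63.7  46.6] rotvec [ 0.233 -0.925 -0.216] dpos [ 1.000e-01 -4.000e+00 -1.146e+02]
nominal TCP [588.2 -65.1  46.4] rotvec [ 0.223 -0.922 -0.213] dpos [-1.000e-01 -5.400e+00 -1.148e+02]
```

Call:
send_rows([
  [[0, -0.001, 0, 0.029, -0.116, -0.027, -0.5], [0, -0.001, 0, 0.029, -0.116, -0.027, -0.5], [0, -0.001, 0, 0.029, -0.116, -0.027, -0.5], [0, -0.001, 0, 0.029, -0.116, -0.027, -0.5], [0, 0, 0, 0.029, -0.116, -0.027, -0.5], [0, 0, 0, 0.029, -0.116, -0.027, -0.5], [0, 0, 0, 0.029, -0.116, -0.027, -0.5], [0, 0, 0, 0.029, -0.116, -0.027, -0.5], [0, 0, 0, 0, 0, 0, -0.5], [0, 0, 0, 0, 0, 0, -0.5]],
])

```text
clock: 18.6
eef_pos: [591.8, -47.1, 162.1]
tcp_rot: [-3.126, -0.609, 0.138]
contact_force: [-0.4, -0.2, -1.2]
opening: 0.535
grasp_force: 61.7
```

```bash
python3 pl.py
```

```text
plate in tool [[1.0, -0.005, 0.004, -0.37], [-0.005, -1.0, -0.008, 1.38], [0.004, 0.008, -1.0, -3.593], [0.0, 0.0, 0.0, 1.0]]
18.6 [591.8 -47.1 162.1] [-0.2   0.2   2.2   0.91  0.26  0.4 ]
fit TCP [588.5 -63.7  46.6] rotvec [ 0.016 -0.181 -0.077] dpos [  -3.3  -16.6 -115.4]
nominal TCP [588.2 -65.1  46.4] rotvec [ 0.006 -0.177 -0.078] dpos [  -3.5  -18.  -115.6]
```

Call:
send_rows([
  [[0, -0.003, -0.005, 0.002, -0.03, -0.013, -0.5], [0, -0.003, -0.005, 0.002, -0.03, -0.013, -0.5], [-0.001, -0.003, -0.005, 0.003, -0.03, -0.013, -0.5], [-0.001, -0.003, -0.005, 0.003, -0.03, -0.013, -0.5], [-0.001, -0.003, -0.005, 0.003, -0.03, -0.013, -0.5], [0, -0.002, -0.005, 0.003, -0.03, -0.012, -0.5], [0, 0, 0, 0, 0, 0, -0.5], [0, 0, 0, 0, 0, 0, -0.5]],
])

```text
clock: 19.4
eef_pos: [590.3, -57.7, 137.1]
tcp_rot: [-3.118, -0.761, 0.074]
contact_force: [-0.4, 0.5, -1.1]
opening: 0.53
grasp_force: 61.7
```

```bash
python3 pl.py
```

```text
plate in tool [[1.0, -0.005, 0.004, -0.37], [-0.005, -1.0, -0.008, 1.38], [0.004, 0.008, -1.0, -3.593], [0.0, 0.0, 0.0, 1.0]]
19.4 [590.3 -57.7 137.1] [-0.24  0.28  2.32  2.22  0.3  -0.9 ]
fit TCP [588.5 -63.7  46.6] rotvec [-0.006 -0.029 -0.019] dpos [ -1.8  -6.1 -90.4]
nominal TCP [588.2 -65.1  46.4] rotvec [-0.015 -0.026 -0.021] dpos [ -2.1  -7.5 -90.6]
```

Call:
send_rows([
  [[-0.001, -0.002, -0.012, -0.002, -0.008, -0.005, -0.5], [-0.001, -0.002, -0.012, -0.002, -0.008, -0.005, -0.5], [0, -0.002, -0.012, -0.002, -0.008, -0.005, -0.5], [0, -0.001, -0.012, -0.002, -0.005, -0.005, -0.5], [0, 0, -0.012, 0, 0, 0, -0.5], [0, 0, -0.01, 0, 0, 0, -0.5], [0, 0, 0, 0, 0, 0, -0.5], [0, 0, 0, 0, 0, 0, -0.5]],
])

```text
clock: 20.2
eef_pos: [588.5, -64.8, 67.3]
tcp_rot: [-3.131, -0.791, 0.063]
contact_force: [0.6, 0.4, -1.4]
opening: 0.528
grasp_force: 61.8
```

```bash
python3 pl.py | tail -3
```

```text
20.2 [588.5 -64.8  67.3] [-0.24  0.47  2.36  2.66  0.51 -1.36]
fit TCP [588.5 -63.7  46.6] rotvec [0.002 0.001 0.002] dpos [  0.    1.1 -20.7]
nominal TCP [588.2 -65.1  46.4] rotvec [-0.007  0.005 -0.   ] dpos [ -0.2  -0.4 -20.9]
```

Orientation is exact. I'll lower gently until contact.

Call:
send_rows([
  [[0, 0.001, -0.006, 0, 0, 0, -0.5], [0, 0, -0.006, 0, 0, 0, -0.5], [0, 0, -0.003, 0, 0, 0, -0.5], [0, 0, -0.002, 0, 0, 0, -0.5], [0, 0, 0, 0, 0, 0, -0.5]],
])

```text
clock: 20.7
eef_pos: [587.9, -64.2, 49.7]
tcp_rot: [-3.132, -0.79, 0.062]
contact_force: [0.3, -0.8, -1.7]
opening: 0.529
grasp_force: 61.7
```

Call:
send_rows([
  [[0, 0, -0.001, 0, 0, 0, -0.5], [0, 0, -0.001, 0, 0, 0, -0.5], [0, 0, 0, 0, 0, 0, -0.5]],
])

```text
clock: 21.0
eef_pos: [588.1, -64.3, 48.1]
tcp_rot: [-3.133, -0.791, 0.063]
contact_force: [0.1, -0.1, -1.0]
opening: 0.528
grasp_force: 61.7
```

Call:
send_rows([
  [[0, 0, -0.001, 0, 0, 0, -0.5], [0, 0, -0.0005, 0, 0, 0, -0.5], [0, 0, 0, 0, 0, 0, -0.5]],
])

```text
clock: 21.3
eef_pos: [588.6, -64.3, 47.0]
tcp_rot: [-3.133, -0.792, 0.063]
contact_force: [0.3, 0.3, 0.8]
opening: 0.53
grasp_force: 62.0
```

Call:
send_rows([
  [[0, 0, -0.001, 0, 0, 0, -0.5], [0, 0, 0, 0, 0, 0, -0.5]],
])

```text
clock: 21.5
eef_pos: [588.8, -64.3, 46.6]
tcp_rot: [-3.133, -0.794, 0.063]
contact_force: [-2.3, 1.5, 9.6]
opening: 0.531
grasp_force: 66.5
```

Contact, 9.6 N up. I'll release and back off along the plate's normal.

Call:
send_rows([
  [[0, 0, 0, 0, 0, 0, 0.2], [0, 0, 0, 0, 0, 0, 0.35], [0, 0, 0, 0, 0, 0, 0.4], [0, 0, 0, 0, 0, 0, 0.4], [-0.007, 0, 0.007, 0, 0, 0, 0.4], [-0.015, 0, 0.015, 0, 0, 0, 0.4], [-0.025, 0, 0.025, 0, 0, 0, 0.4], [-0.025, 0, 0.025, 0, 0, 0, 0.4], [0, 0, 0.03, 0, 0, 0, 0.4], [0, 0, 0.03, 0, 0, 0, 0.4]],
])

```text
clock: 22.5
eef_pos: [514.7, -63.7, 172.4]
tcp_rot: [-3.131, -0.791, 0.062]
contact_force: [0.6, 1.5, 0.9]
opening: 0.702
grasp_force: 0.0
```

Run:
```python
import pickle
from rig import *
from h import *
f=wrist('w7')
s=grab_frame("scene");pickle.dump(s,open("s2.pkl","wb"))
u,v=proj(s,[(586,-65,40)])[0].astype(int);print("scene crop org",u-45,v-45)
a=cv2.resize(s["img"][v-45:v+45,u-45:u+45],(400,400),interpolation=cv2.INTER_CUBIC)
y=.07;ex=np.array([np.cos(y),np.sin(y),0]);ey=np.array([-np.sin(y),np.cos(y),0]);z=np.array([0,0,1.])
r=np.array([576,-66,0.])
foot=r-22*ex+10*z;X=(ex+z)/2**.5;Z=(-ex+z)/2**.5
pts=[foot+X*l+ey*w+Z*10 for l,w in((0,-25),(0,25),(100,25),(100,-25))]+[foot+X*l+ey*w+Z*10 for l,w in((10,-17),(10,17),(90,17),(90,-17))]
print("pred wrist",proj(f,pts).round().tolist());print("pred scene",proj(s,pts).round().tolist())
q=proj(f,[r+50*z])[0].astype(int);x0=min(max(q[0]-200,0),240);y0=min(max(q[1]-200,0),80);print("wrist crop",x0,y0)
cv2.imwrite("pics/m2.png",np.hstack([a,f["img"][y0:y0+400,x0:x0+400]])[:,:,::-1])
```

```text
clk 22.5 pos [514.7 -63.7 172.4] rot [-3.131 -0.791  0.062] F [0.6 1.5 0.9] op 0.702 q [-0.3   0.1   2.45  2.1   0.31 -0.82]
scene crop org 245 234
pred wrist [[357.0, 328.0], [296.0, 329.0], [293.0, 207.0], [360.0, 207.0], [348.0, 317.0], [305.0, 317.0], [304.0, 220.0], [349.0, 220.0]]
pred scene [[272.0, 274.0], [294.0, 264.0], [308.0, 277.0], [284.0, 288.0], [276.0, 274.0], [291.0, 267.0], [303.0, 277.0], [287.0, 285.0]]
wrist crop 126 79
```

View pics/m2.png

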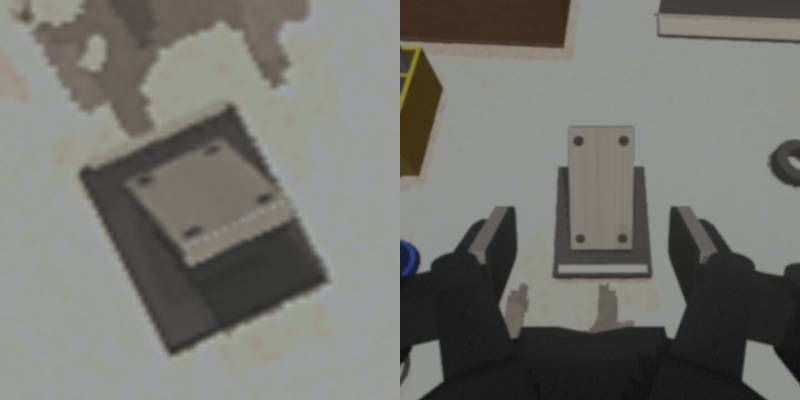

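The crops show the plate lying at 45° on the rest, gripper clear. Its holes in the wrist view are at (304,220), (350,220), (306,318) and (348,318), within 1 px of my model, so the rest pose is confirmed. From here I work numerically. First I'll untilt the tool to vertical while rising.

Call:
send_rows([
  [[0, 0, 0.01, -0.006, 0.09, 0, 0], [0.005, 0, 0.01, -0.006, 0.09, 0, 0], [0.01, 0, 0.01, -0.006, 0.09, 0, 0], [0.01, 0, 0.01, -0.006, 0.09, 0, 0], [0.01, 0, 0.01, -0.006, 0.09, 0, 0], [0.01, 0, 0.01, -0.006, 0.09, 0, 0], [0.02, 0, 0.01, -0.006, 0.09, 0, 0], [0.02, 0, 0.01, -0.006, 0.09, 0, 0], [0.02, 0, 0.01, 0, 0.07, 0, 0], [0, 0, 0, 0, 0, 0, 0]],
])

```text
clock: 23.6
eef_pos: [590.1, -30.1, 218.1]
tcp_rot: [-3.026, -0.408, 0.067]
contact_force: [-0.1, 0.1, 0.5]
opening: 0.5
grasp_force: 0.0
```

```bash
cat > rg.py <<'E'
from rig import sense
from h import *
s=sense();Rc=R.from_euler("xyz",s["tcp_rot"]);print(round(s["clock"],2),s["eef_pos"].round(1),s["qpos"].round(2),"F",s["contact_force"].round(1),"op",round(s["opening"],3))
y=.07;ex=np.array([np.cos(y),np.sin(y),0]);ey=np.array([-np.sin(y),np.cos(y),0]);z=np.array([0,0,1.])
X=(ex+z)/2**.5;Z=(-ex+z)/2**.5;foot=np.array([576,-66,0.])-22*ex+10*z
def go(n,p,zt,yt):
    M=np.c_[np.cross(yt,zt),yt,zt];print(n,"dpos",(p-s["eef_pos"]).round(1),"rot",(R.from_matrix(M)*Rc.inv()).as_rotvec().round(3))
p=foot+X*78+Z*5
go("vert",p+X*90,-z,ex);go("pre",p+X*60,-X,-Z);go("grasp",p,-X,-Z)
E
python3 rg.py
```

```text
23.6 [590.1 -30.1 218.1] [-0.17  0.15  2.01  0.35  0.65  1.06] F [-0.1  0.1  0.5] op 0.5
vert dpos [ 78.9 -29.4 -85.7] rot [-0.422  0.201  1.525]
pre dpos [  57.8  -30.9 -106.9] rot [0.156 0.852 1.624]
grasp dpos [  15.5  -33.8 -149.4] rot [0.156 0.852 1.624]
```

Call:
send_rows([
  [[0.006, -0.002, -0.003, 0.011, 0.061, 0.116, -0.3], [0.006, -0.002, -0.003, 0.011, 0.061, 0.116, -0.3], [0.006, -0.002, -0.003, 0.011, 0.061, 0.116, -0.3], [0.006, -0.002, -0.003, 0.011, 0.061, 0.116, -0.3], [0.006, -0.002, -0.003, 0.011, 0.061, 0.116, -0.3], [0.006, -0.002, -0.003, 0.011, 0.061, 0.116, -0.3], [0.006, -0.002, -0.003, 0.011, 0.061, 0.116, -0.3], [0.006, -0.002, -0.003, 0.011, 0.061, 0.116, -0.3], [0.006, -0.002, -0.003, 0.011, 0.061, 0.116, -0.3], [0.006, -0.002, -0.003, 0.011, 0.061, 0.116, -0.3]],
])

```text
clock: 24.6
eef_pos: [645.0, -49.4, 184.7]
tcp_rot: [-2.595, 0.003, 1.181]
contact_force: [-0.4, -1.0, 0.4]
opening: 0.348
grasp_force: 0.0
```

Call:
send_rows([
  [[0.005, -0.002, -0.003, 0.011, 0.061, 0.116, -0.3], [0.005, -0.002, -0.003, 0.011, 0.061, 0.116, -0.3], [0.005, -0.002, -0.003, 0.011, 0.061, 0.116, -0.3], [0.005, -0.002, -0.003, 0.011, 0.061, 0.116, -0.3], [0, 0, 0, 0, 0, 0, -0.3], [0, 0, 0, 0, 0, 0, -0.3]],
])

```text
clock: 25.2
eef_pos: [665.0, -57.3, 172.2]
tcp_rot: [-2.355, 0.001, 1.641]
contact_force: [0.2, -0.1, -0.5]
opening: 0.351
grasp_force: 0.0
```

```bash
python3 rg.py
```

```text
25.2 [665.  -57.3 172.2] [-0.05  0.94  0.95 -0.09  2.03 -0.12] F [ 0.2 -0.1 -0.5] op 0.351
vert dpos [  4.1  -2.2 -39.9] rot [ 0.056 -0.785 -0.   ]
pre dpos [-17.1  -3.7 -61.1] rot [ 0.001 -0.001 -0.001]
grasp dpos [ -59.4   -6.6 -103.5] rot [ 0.001 -0.001 -0.001]
```

Call:
send_rows([
  [[-0.006, -0.002, -0.02, 0, 0, 0, -0.3], [-0.006, -0.001, -0.02, 0, 0, 0, -0.3], [-0.005, -0.001, -0.021, 0, 0, 0, -0.3], [-0.01, -0.001, -0.01, 0, 0, 0, -0.3], [-0.01, -0.001, -0.01, 0, 0, 0, -0.3], [-0.01, -0.001, -0.01, 0, 0, 0, -0.3], [0, 0, 0, 0, 0, 0, -0.3], [0, 0, 0, 0, 0, 0, -0.3]],
])

```text
clock: 26.0
eef_pos: [618.9, -65.8, 84.2]
tcp_rot: [-2.358, 0.004, 1.64]
contact_force: [0.9, -0.4, 0.8]
opening: 0.346
grasp_force: 0.0
```

Call:
send_rows([
  [[-0.004, 0, -0.004, 0, 0, 0, -0.3], [-0.004, 0, -0.004, 0, 0, 0, -0.3], [-0.004, 0, -0.004, 0, 0, 0, -0.3], [0, 0, 0, 0, 0, 0, -0.3], [0, 0, 0, 0, 0, 0, -0.3]],
])

```text
clock: 26.5
eef_pos: [606.9, -65.3, 71.0]
tcp_rot: [-2.357, 0.005, 1.642]
contact_force: [-0.4, 0.2, -0.4]
opening: 0.348
grasp_force: 0.0
```

```bash
cat >> rg.py <<'E'
f=wrist('w8');g=cv2.cvtColor(f["img"],cv2.COLOR_RGB2GRAY)
pts=[foot+X*l+ey*w+Z*10 for l,w in((100,-25),(100,25))]
print("pred upper edge top corners",proj(f,pts).round(1).tolist(),"bottom",proj(f,[q-10*Z for q in pts]).round(1).tolist())
E
python3 rg.py
```

```text
26.5 [606.9 -65.3  71. ] [-0.06  0.95  1.17 -0.1   1.8  -0.11] F [-0.4  0.2 -0.4] op 0.348
vert dpos [62.1  5.8 61.3] rot [ 0.06  -0.783  0.001]
pre dpos [41.   4.4 40.1] rot [ 0.005  0.001 -0.002]
grasp dpos [-1.4  1.4 -2.3] rot [ 0.005  0.001 -0.002]
clk 26.5 pos [606.9 -65.3  71. ] rot [-2.357  0.005  1.642] F [-0.4  0.2 -0.4] op 0.348 q [-0.06  0.95  1.17 -0.1   1.8  -0.11]
pred upper edge top corners [[307.4, 370.7], [305.9, 247.1]] bottom [[333.3, 370.6], [334.4, 247.0]]
```

Call:
send_rows([
  [[-0.001, 0.001, -0.002, 0, 0, 0, -0.3], [0, 0, 0, 0, 0, 0, -0.6], [0, 0, 0, 0, 0, 0, -1], [0, 0, 0, 0, 0, 0, -1], [0, 0, 0, 0, 0, 0, -1], [0, 0, 0, 0, 0, 0, -1]],
], grip_force=70)

```text
clock: 27.15
eef_pos: [606.0, -64.4, 69.2]
tcp_rot: [-2.357, 0.005, 1.642]
contact_force: [-0.1, -0.4, 1.0]
opening: 0.093
grasp_force: 69.9
```

Gripped on its upper end, 70 N. I'll lift, turn upright, and move beside bin_plate.

Call:
send_rows([
  [[0, 0, 0.005, 0, 0, 0, -1], [0, 0, 0.015, 0, 0, 0, -1], [0, 0, 0.03, 0, 0, 0, -1], [0, 0, 0.03, 0.006, -0.07, 0, -1], [0.005, 0.01, 0.03, 0.006, -0.09, 0, -1], [0.008, 0.02, 0, 0.006, -0.09, 0, -1], [0.008, 0.02, 0, 0.008, -0.09, 0, -1], [0.008, 0.02, 0, 0.008, -0.09, 0, -1], [0.008, 0.02, 0, 0.008, -0.09, 0, -1], [0.008, 0.02, 0, 0.008, -0.09, 0, -1]],
])

```text
clock: 28.15
eef_pos: [651.6, 46.3, 181.0]
tcp_rot: [-2.974, -0.002, 1.64]
contact_force: [-0.1, 0.4, -0.9]
opening: 0.099
grasp_force: 69.7
```

Call:
send_rows([
  [[0.004, 0.015, 0, 0.005, -0.09, 0, -1], [0, 0.009, 0, 0.005, -0.083, 0, -1], [0, 0, 0, 0, 0, 0, -1], [0, 0, 0, 0, 0, 0, -1], [0, 0, 0, 0, 0, 0, -1]],
])

```text
clock: 28.65
eef_pos: [655.6, 69.1, 179.6]
tcp_rot: [-3.141, 0.001, 1.64]
contact_force: [0.4, 0.2, -0.4]
opening: 0.093
grasp_force: 69.7
```

Run:
```python
from h import *
f=wrist('w9')
hsv=cv2.cvtColor(f["img"],cv2.COLOR_RGB2HSV);m=cv2.inRange(hsv,(20,110,30),(36,255,255))
print("pred rim",proj(f,[(655+a,147+b,60) for a,b in((-54,-37),(-54,37),(54,37),(54,-37))]).round().tolist())
cs,_=cv2.findContours(cv2.morphologyEx(m,cv2.MORPH_CLOSE,np.ones((5,5))),cv2.RETR_EXTERNAL,cv2.CHAIN_APPROX_NONE)
for c in sorted(cs,key=cv2.contourArea)[-3:]:
    w=onz(f,c.reshape(-1,2),60)[:,:2];r=cv2.minAreaRect(w.astype(np.float32));print(cv2.contourArea(c),cv2.boundingRect(c),np.round(r[0],1),np.round(r[1],1),r[2],cv2.boxPoints(r).round(1).tolist())
    print(cv2.approxPolyDP(c,4,True).reshape(-1,2).tolist())
x,y,w,h=cv2.boundingRect(max(cs,key=cv2.contourArea))
V=hsv[:,:,2]
for r in(y+h//4,y+h//2,y+3*h//4):print(r,x-6,[(int(a),int(b)) for a,b in zip(V[r,x-6:x+w+6:2],m[r,x-6:x+w+6:2]//255)])
```

```text
clk 28.65 pos [655.6  69.1 179.6] rot [-3.141e+00  1.000e-03  1.640e+00] F [ 0.4  0.2 -0.4] op 0.093 q [ 0.1   0.45  1.6  -0.    1.09  0.03]
pred rim [[243.0, 161.0], [245.0, 43.0], [413.0, 56.0], [399.0, 172.0]]
15243.5 (254, 48, 169, 120) [662.6 148. ] [107.5  73.9] 3.1747336387634277 [[606.9000244140625, 182.0], [611.0, 108.0999984741211], [718.2999877929688, 114.0999984741211], [714.2000122070312, 187.89999389648438]]
[[254, 49], [259, 165], [413, 165], [413, 154], [375, 145], [379, 80], [406, 57], [421, 57], [421, 51]]
78 248 [(191, 0), (191, 0), (192, 0), (188, 0), (189, 1), (188, 1), (162, 1), (89, 1), (77, 1), (78, 1), (78, 1), (91, 1), (127, 1), (163, 1), (188, 1), (189, 1), (190, 1), (189, 1), (190, 1), (188, 1), (188, 1), (187, 1), (188, 1), (172, 1), (158, 1), (162, 1), (156, 1), (108, 1), (115, 1), (133, 1), (126, 1), (122, 1), (123, 1), (121, 1), (122, 1), (124, 1), (120, 1), (126, 1), (130, 1), (130, 1), (129, 1), (127, 1), (107, 1), (127, 1), (160, 1), (147, 1), (139, 1), (136, 1), (124, 1), (98, 1), (72, 0), (67, 0), (64, 0), (50, 0), (80, 0), (125, 0), (133, 0), (13
[... 1412 characters left out ...]
, (191, 1), (190, 1), (190, 1), (183, 1), (137, 1), (138, 1), (143, 1), (134, 1), (98, 1), (125, 1), (144, 1), (143, 1), (143, 1), (145, 1), (143, 1), (142, 1), (120, 1), (112, 1), (111, 1), (112, 1), (111, 1), (112, 1), (104, 1), (88, 1), (109, 1), (111, 1), (112, 1), (112, 1), (102, 1), (66, 0), (63, 0), (64, 0), (57, 0), (48, 0), (84, 0), (121, 0), (126, 0), (126, 0), (127, 0), (129, 0), (131, 0), (129, 0), (122, 0), (107, 0), (108, 1), (74, 1), (58, 0), (63, 0), (62, 0), (62, 0), (62, 0), (65, 0), (65, 0), (64, 0), (59, 0), (41, 0), (55, 0), (90, 0), (131, 0), (141, 0), (142, 0), (143, 0), (143, 0), (141, 0), (140, 0), (139, 0), (166, 0), (189, 0), (193, 0), (192, 0), (195, 0), (195, 0)]
```

The rim fits as 107.5 × 73.9 mm, centred at (662.6, 148) with yaw 0.055, which agrees with the known 108 × 74. The free slot's centre is therefore at (623.7, 145.9).

Call:
send_rows([
  [[-0.01, 0.01, 0.005, 0, 0, -0.014, -1], [-0.012, 0.02, 0.005, 0, 0, 0, -1], [-0.01, 0.02, 0, 0, 0, 0, -1], [0, 0.02, 0, 0, 0, 0, -1], [0, 0.007, 0, 0, 0, 0, -1], [0, 0, -0.01, 0, 0, 0, -1], [0, 0, -0.01, 0, 0, 0, -1], [0, 0, 0, 0, 0, 0, -1], [0, 0, 0, 0, 0, 0, -1]],
])

```text
clock: 29.6
eef_pos: [622.7, 145.6, 168.2]
tcp_rot: [-3.141, 0.001, 1.626]
contact_force: [0.1, 1.0, -1.5]
opening: 0.1
grasp_force: 69.7
```

Run:
```python
import pickle
from h import *
from rig import grab_frame
f=wrist('w10')
s=grab_frame("scene");pickle.dump(s,open("s3.pkl","wb"))
# wrist: yellow mask rows near TCP; where is the plate relative to the slot?
hsv=cv2.cvtColor(f["img"],cv2.COLOR_RGB2HSV);m=cv2.inRange(hsv,(20,110,30),(36,255,255))
c=np.array([662.6,148,0]);y=.055;e=np.array([np.cos(y),np.sin(y),0]);n=np.array([-np.sin(y),np.cos(y),0])
P=[c+e*a+n*b+[0,0,60] for a,b in((-54,37),(-54,20),(-50,30),(-28,30),(-24,30),(-24,37),(-39,35))]
print(proj(f,P).round(1).tolist())
for b in(30,35):
    q=proj(f,[c+e*-39+n*b+[0,0,60]])[0].round().astype(int);print(q,"".join("Y" if v else "." for v in m[q[1],q[0]-70:q[0]+70]))
    print(hsv[q[1],q[0]-50:q[0]+50:2,2].tolist())
```

```text
clk 29.6 pos [622.7 145.6 168.2] rot [-3.141e+00  1.000e-03  1.626e+00] F [ 0.1  1.  -1.5] op 0.1 q [ 0.23  0.43  1.65 -0.    1.06  0.17]
[[296.6, 174.2], [296.9, 199.5], [302.7, 184.7], [335.6, 184.8], [341.6, 184.8], [341.8, 174.2], [319.2, 177.2]]
[319 185] .................................................YYYYYYYYYYYYYYYYYYYYYYYYYYYYYYYYYYYYYYYYYYYYYYYYYYYYYYYYYYYYYYYYYYYYYYYYYYYYYYYYYY.........
[131, 130, 129, 128, 128, 127, 124, 123, 123, 111, 104, 104, 103, 103, 119, 133, 133, 108, 95, 128, 134, 134, 134, 134, 135, 134, 125, 106, 107, 107, 106, 105, 88, 98, 132, 136, 136, 137, 136, 137, 135, 136, 125, 108, 106, 107, 107, 104, 86, 71]
[319 177] ................................................YYYYYYYYYYYYYYYYYYYYYYYYYYYYYYYYYYYYYYYYYYYYYYYYYYYYYYYYYYYYYYYYYYYYYYYYYYYYYYYYYYYYYYYYYYYY
[130, 126, 126, 126, 123, 124, 125, 124, 118, 112, 105, 105, 105, 107, 123, 133, 134, 135, 135, 135, 135, 135, 136, 135, 135, 136, 135, 136, 134, 135, 136, 134, 136, 135, 135, 136, 135, 136, 136, 135, 137, 135, 136, 136, 135, 136, 136, 136, 136, 136]
```

The rim edges are where the model predicts, within 1 px. I'll lower the plate.

Call:
send_rows([
  [[0.001, 0, -0.015, 0, 0, 0, -1], [0, 0, -0.015, 0, 0, 0, -1], [0, 0, -0.015, 0, 0, 0, -1], [0, 0, -0.015, 0, 0, 0, -1], [0, 0, -0.01, 0, 0, 0, -1], [0, 0, -0.005, 0, 0, 0, -1], [0, 0, -0.003, 0, 0, 0, -1], [0, 0, 0, 0, 0, 0, -1]],
])

```text
clock: 30.5
eef_pos: [624.1, 146.6, 90.9]
tcp_rot: [3.141, 0.0, 1.627]
contact_force: [-0.5, -0.1, -0.6]
opening: 0.097
grasp_force: 69.7
```

Call:
send_rows([
  [[0, 0, -0.002, 0, 0, 0, -1], [0, 0, -0.002, 0, 0, 0, -1], [0, 0, -0.001, 0, 0, 0, -1], [0, 0, 0, 0, 0, 0, -1]],
])

```text
clock: 30.9
eef_pos: [624.0, 146.5, 86.1]
tcp_rot: [3.141, 0.0, 1.627]
contact_force: [-0.1, 0.7, -1.8]
opening: 0.097
grasp_force: 69.7
```

Call:
send_rows([
  [[0, 0, -0.001, 0, 0, 0, -1], [0, 0, -0.001, 0, 0, 0, -1], [0, 0, -0.001, 0, 0, 0, -1], [0, 0, 0, 0, 0, 0, -1]],
])

```text
clock: 31.3
eef_pos: [624.2, 146.6, 83.3]
tcp_rot: [3.141, 0.0, 1.627]
contact_force: [0.6, 0.1, 1.3]
opening: 0.096
grasp_force: 70.0
```

Call:
send_rows([
  [[0, 0, -0.001, 0, 0, 0, -1], [0, 0, 0, 0, 0, 0, -1]],
])

```text
clock: 31.5
eef_pos: [624.6, 146.8, 83.2]
tcp_rot: [3.14, 0.0, 1.627]
contact_force: [-1.7, 0.4, 8.0]
opening: 0.094
grasp_force: 71.1
```

The foot is on the slot floor at the expected height. I'll open a little and rise straight up.

Call:
send_rows([
  [[0, 0, 0.0005, 0, 0, 0, -0.75], [0, 0, 0, 0, 0, 0, -0.65], [0, 0, 0, 0, 0, 0, -0.6], [0, 0, 0, 0, 0, 0, -0.6], [0, 0, 0.015, 0, 0, 0, -0.6], [0, 0, 0.03, 0, 0, 0, -0.6], [0, 0, 0.04, 0, 0, 0, -0.5], [0, -0.02, 0.03, 0, 0, 0, -0.3], [0, -0.03, 0, 0, 0, 0, -0.2], [0, -0.03, 0, 0, 0, 0, 0]],
])

```text
clock: 32.5
eef_pos: [624.9, 66.2, 200.4]
tcp_rot: [3.137, 0.0, 1.628]
contact_force: [0.5, -1.2, -0.2]
opening: 0.498
grasp_force: 0.0
```

Run:
```python
import pickle
from h import *
f=wrist('w11');g=f["img"]
hsv=cv2.cvtColor(g,cv2.COLOR_RGB2HSV)
c=np.array([662.6,148,0]);y=.055;e=np.array([np.cos(y),np.sin(y),0]);n=np.array([-np.sin(y),np.cos(y),0])
# predicted plate top outlines at z=104 and stock ones at 105
for x in(-39,13):
    print(x,proj(f,[c+e*(x+a)+n*b+[0,0,104] for a,b in((-5,-25),(5,-25),(5,25),(-5,25))]).round().tolist())
m=((hsv[:,:,1]<60)&(hsv[:,:,2]>90)).astype(np.uint8)*255
roi=np.zeros_like(m);P=proj(f,[c+e*a+n*b+[0,0,104] for a,b in((-52,-34),(52,-34),(52,34),(-52,34))]).astype(np.int32);cv2.fillPoly(roi,[P],255)
k,l,st,ce=cv2.connectedComponentsWithStats(m&roi)
for i in range(1,k):
    if st[i,4]>150:
        yy,xx=np.nonzero(l==i);w=onz(f,np.c_[xx,yy],104)[:,:2];r=cv2.minAreaRect(w.astype(np.float32));d=(np.array(r[0])-c[:2]);print(st[i].tolist(),"bin xy",round(d@e[:2],1),round(d@n[:2],1),np.round(r[1],1),round(r[2],1))
f2=pickle.load(open("w1.pkl","rb"))
```

```text
clk 32.5 pos [624.9  66.2 200.4] rot [3.137 0.    1.628] F [ 0.5 -1.2 -0.2] op 0.498 q [ 0.1   0.38  1.65 -0.    1.1   0.05]
-39 [[314.0, 148.0], [330.0, 148.0], [331.0, 61.0], [314.0, 61.0]]
13 [[398.0, 148.0], [414.0, 148.0], [420.0, 61.0], [403.0, 61.0]]
[300, 44, 180, 120, 4639] bin xy 0.0 0.1 [104.3  68.2] 3.2
[316, 60, 17, 86, 1377] bin xy -37.9 1.2 [ 9.5 48.6] 3.8
[399, 61, 22, 88, 1359] bin xy 13.5 0.2 [ 9.7 49.9] 3.0
```

The plate stands in the slot: its top is at bin (-37.9, 1.2), 9.5 × 48.6 mm at z = 104, like the stock plates. Next is the spacer, with the jaw line turned clear of the blue, green and purple look-alikes.

Call:
send_rows([
  [[-0.025, 0.002, 0, 0, 0, -0.133, 0], [-0.025, 0.003, -0.01, 0, 0, -0.133, 0.1], [-0.025, 0.003, -0.01, 0, 0, -0.133, 0.1], [-0.025, 0.003, -0.01, 0, 0, -0.133, 0.1], [-0.025, 0.003, -0.01, 0, 0, -0.133, 0.1], [-0.025, 0.003, -0.01, 0, 0, -0.133, 0.1], [-0.022, 0.003, -0.01, 0, 0, -0.133, 0.1], [0, 0, 0, 0, 0, 0, 0.1], [0, 0, 0, 0, 0, 0, 0.1], [0, 0, 0, 0, 0, 0, 0.1]],
])

```text
clock: 33.55
eef_pos: [453.6, 86.7, 138.6]
tcp_rot: [3.14, -0.002, 0.698]
contact_force: [-0.0, -0.9, 0.3]
opening: 0.549
grasp_force: 0.0
```

Run:
```python
from h import *
f=wrist('w12');hsv=cv2.cvtColor(f["img"],cv2.COLOR_RGB2HSV);g=cv2.cvtColor(f["img"],cv2.COLOR_RGB2GRAY)
q=proj(f,[(452.8,85.6,45)])[0];u,v=q.round().astype(int);print("pred top",q.round(1))
w=g[v-45:v+46,u-45:u+46];c=cv2.HoughCircles(cv2.GaussianBlur(w,(3,3),0),cv2.HOUGH_GRADIENT,1,10,param1=80,param2=14,minRadius=8,maxRadius=45)
for a in c[0][:6]: p=(a[0]+u-45,a[1]+v-45);print(np.round(p,1),a[2],onz(f,[p],45)[0].round(1))
print("sat",hsv[v-12:v+13:4,u-12:u+13:4,1].tolist());print("gray",w[45].tolist());print(w[:,45].tolist())
```

```text
clk 33.55 pos [453.6  86.7 138.6] rot [ 3.14e+00 -2.00e-03  6.98e-01] F [-0.  -0.9  0.3] op 0.549 q [ 0.19  0.21  2.06 -0.    0.87  1.06]
pred top [316.7 237.6]
[314.5 231.5] 24.3 [455.1  89.4  45. ]
[314.5 219.5] 20.2 [461.2  94.5  45. ]
[314.5 242.5] 14.1 [449.3  84.6  45. ]
[325.5 236.5] 12.4 [457.1  81.7  45. ]
[324.5 218.5] 12.2 [465.9  90.   45. ]
sat [[23, 19, 23, 23, 23, 24, 23], [21, 24, 18, 22, 20, 24, 23], [26, 24, 21, 25, 15, 22, 23], [24, 20, 16, 20, 20, 18, 23], [21, 24, 20, 25, 10, 21, 23], [21, 24, 23, 21, 22, 23, 21], [21, 24, 24, 24, 21, 23, 23]]
gray [102, 103, 103, 104, 103, 105, 105, 105, 103, 102, 103, 104, 104, 105, 105, 105, 104, 102, 101, 102, 103, 100, 100, 96, 92, 93, 94, 95, 96, 96, 94, 94, 94, 93, 90, 81, 64, 51, 50, 49, 49, 46, 49, 49, 50, 50, 48, 49, 50, 49, 49, 52, 56, 68, 82, 93, 96, 96, 97, 94, 95, 96, 96, 96, 99, 112, 132, 147, 151, 151, 151, 152, 154, 154, 157, 157, 158, 157, 156, 156, 157, 157, 157, 157, 157, 158, 157, 158, 157, 157, 157]
[102, 102, 102, 104, 104, 100, 88, 74, 74, 87, 96, 97, 100, 98, 85, 71, 65, 64, 65, 62, 63, 64, 65, 68, 80, 90, 96, 95, 94, 95, 95, 95, 95, 95, 92, 87, 73, 57, 51, 49, 49, 49, 50, 49, 49, 50, 49, 52, 52, 49, 52, 51, 53, 61, 77, 90, 93, 94, 93, 93, 94, 95, 96, 101, 117, 132, 140, 143, 143, 144, 145, 146, 146, 145, 145, 144, 142, 143, 141, 142, 142, 142, 141, 140, 142, 142, 145, 146, 146, 146, 148]
```

The silver spacer's bore is within 0.5 px of the prediction, and its saturation is low, so it is the right part. I'll descend and grip.

Call:
send_rows([
  [[-0.001, -0.001, -0.04, 0, 0, 0, 0.1], [0, 0, -0.04, 0, 0, 0, 0.1], [0, 0, -0.02, 0, 0, 0, 0.1], [0, 0, -0.012, 0, 0, 0, 0.1], [0, 0, -0.006, 0, 0, 0, 0.1], [0, 0, 0, 0, 0, 0, 0.1]],
], grip_force=50)

```text
clock: 34.2
eef_pos: [451.5, 85.6, 19.5]
tcp_rot: [3.141, 0.0, 0.696]
contact_force: [-0.1, -0.6, 0.1]
opening: 0.55
grasp_force: 0.0
```

Call:
send_rows([
  [[0, 0, 0, 0, 0, 0, -0.2], [0, 0, 0, 0, 0, 0, -0.6], [0, 0, 0, 0, 0, 0, -1], [0, 0, 0, 0, 0, 0, -1]],
])

```text
clock: 34.6
eef_pos: [451.9, 85.7, 20.7]
tcp_rot: [3.14, -0.002, 0.696]
contact_force: [-0.2, -0.7, 7.8]
opening: 0.296
grasp_force: 48.9
```

Call:
send_rows([
  [[0, 0, 0.01, 0, 0, 0, -1], [0, 0, 0.03, 0, 0, 0, -1], [0, 0, 0.04, 0, 0, 0, -1], [0, 0.02, 0.04, 0, 0, -0.06, -1], [0, 0.04, 0.01, 0, 0, -0.07, -1], [0, 0.045, 0, 0, 0, -0.08, -1], [0, 0.045, 0, 0, 0, -0.08, -1], [0, 0.045, 0, 0, 0, -0.08, -1], [0, 0.045, 0, 0, 0, -0.08, -1], [0, 0.045, 0, 0, 0, -0.08, -1]],
])

```text
clock: 35.6
eef_pos: [450.6, 372.4, 150.7]
tcp_rot: [3.141, -0.0, 0.163]
contact_force: [1.0, 0.3, -1.0]
opening: 0.298
grasp_force: 49.4
```

Call:
send_rows([
  [[0.001, 0.03, 0, 0, 0, -0.07, -1], [0.001, 0.02, 0, 0, 0, 0, -1], [0.001, 0.01, 0, 0, 0, 0, -1], [0, 0, 0, 0, 0, 0, -1], [0, 0, 0, 0, 0, 0, -1]],
])

```text
clock: 36.1
eef_pos: [453.8, 429.6, 149.7]
tcp_rot: [3.14, 0.001, 0.096]
contact_force: [-0.7, 0.3, 0.2]
opening: 0.296
grasp_force: 49.4
```

Run:
```python
from h import *
f=wrist('w13')
hsv=cv2.cvtColor(f["img"],cv2.COLOR_RGB2HSV);m=cv2.inRange(hsv,(20,110,30),(36,255,255))
y=.09;e=np.array([np.cos(y),np.sin(y),0]);n=np.array([-np.sin(y),np.cos(y),0]);c=np.array([500,434,55.])
print("pred rim",proj(f,[c+e*a+n*b for a,b in((-90,-65),(-90,65),(90,65),(90,-65))]).round().tolist(), "tgt",proj(f,[(455,430,4)]).round().tolist())
cs,_=cv2.findContours(cv2.morphologyEx(m,cv2.MORPH_CLOSE,np.ones((5,5))),cv2.RETR_EXTERNAL,cv2.CHAIN_APPROX_NONE)
for k in sorted(cs,key=cv2.contourArea)[-2:]:
    a=cv2.approxPolyDP(k,5,True).reshape(-1,2);print(cv2.contourArea(k),a.tolist());print(onz(f,a,55)[:,:2].round(0).tolist())
s=[(int(i),) for i in ()]
```

```text
clk 36.1 pos [453.8 429.6 149.7] rot [3.14e+00 1.00e-03 9.60e-02] F [-0.7  0.3  0.2] op 0.296 q [ 0.76  0.43  1.7  -0.    1.01  2.23]
pred rim [[410.0, 297.0], [221.0, 296.0], [201.0, 1.0], [433.0, 3.0]] tgt [[316.0, 217.0]]
57472.5 [[200, 0], [221, 293], [262, 293], [296, 247], [325, 241], [347, 252], [373, 292], [409, 295], [430, 0]]
[[584.0, 507.0], [407.0, 491.0], [410.0, 463.0], [445.0, 442.0], [451.0, 424.0], [445.0, 408.0], [418.0, 387.0], [418.0, 362.0], [597.0, 379.0]]
```

The rim agrees with my bin pose to about 3 px. I'll lower the spacer.

Call:
send_rows([
  [[0, 0, -0.03, 0, 0, 0, -1], [0, 0, -0.035, 0, 0, 0, -1], [0, 0, -0.03, 0, 0, 0, -1], [0, 0, -0.015, 0, 0, 0, -1], [0, 0, -0.009, 0, 0, 0, -1], [0, 0, -0.003, 0, 0, 0, -1], [0, 0, 0, 0, 0, 0, -1], [0, 0, 0, 0, 0, 0, -1]],
])

```text
clock: 36.95
eef_pos: [454.7, 431.1, 28.8]
tcp_rot: [-3.141, -0.001, 0.096]
contact_force: [-1.4, -0.1, -1.3]
opening: 0.299
grasp_force: 49.5
```

Call:
send_rows([
  [[0, 0, -0.001, 0, 0, 0, -1], [0, 0, -0.001, 0, 0, 0, -1], [0, 0, 0, 0, 0, 0, -1]],
])

```text
clock: 37.25
eef_pos: [454.1, 430.7, 25.8]
tcp_rot: [3.141, 0.0, 0.096]
contact_force: [-0.2, 0.6, -0.3]
opening: 0.297
grasp_force: 49.5
```

Call:
send_rows([
  [[0, 0, -0.001, 0, 0, 0, -1], [0, 0, -0.001, 0, 0, 0, -1], [0, 0, 0, 0, 0, 0, -1]],
])

```text
clock: 37.55
eef_pos: [454.2, 430.8, 24.7]
tcp_rot: [3.141, 0.0, 0.096]
contact_force: [-2.8, -2.1, 11.2]
opening: 0.3
grasp_force: 50.9
```

On the floor. I'll release, rise and check everything numerically.

Call:
send_rows([
  [[0, 0, 0.0005, 0, 0, 0, -0.3], [0, 0, 0, 0, 0, 0, -0.1], [0, 0, 0, 0, 0, 0, 0], [0, 0, 0, 0, 0, 0, 0], [0, 0, 0.02, 0, 0, 0, 0], [0, 0, 0.04, 0, 0, 0, 0], [0, 0, 0.04, 0, 0, 0, 0], [-0.01, 0, 0.04, 0, 0, 0, 0], [-0.01, 0, 0.03, 0, 0, 0, 0], [0, 0, 0, 0, 0, 0, 0]],
])

```text
clock: 38.55
eef_pos: [434.9, 432.4, 198.8]
tcp_rot: [-3.138, -0.005, 0.096]
contact_force: [0.9, 0.7, -1.0]
opening: 0.498
grasp_force: 0.0
```

Run:
```python
import pickle
from h import *
from rig import grab_frame
f=wrist('w14');g=cv2.cvtColor(f["img"],cv2.COLOR_RGB2GRAY)
q=proj(f,[(454.2,430.8,49)])[0];u,v=q.round().astype(int)
print("spacer bore pred",q.round(1),"row",g[v,u-30:u+31:2].tolist(),"col",g[v-30:v+31:2,u].tolist())
s=grab_frame("scene")
o=pickle.load(open("scene.pkl","rb"))
d=cv2.absdiff(s["img"],o["img"]).max(2);k,l,st,ce=cv2.connectedComponentsWithStats((d>40).astype(np.uint8)*255)
print([(st[i].tolist(),ce[i].round().tolist()) for i in range(1,k) if st[i,4]>12])
# stray bystanders: local difference
for n,p in dict(tape=(439,222),driver=(241,205),collar=(215,347),blue=(354,233),green=(312,185),purple=(291,210)).items():
    a=cv2.cvtColor(s["img"],cv2.COLOR_RGB2HSV)[p[1]-28:p[1]+28,p[0]-28:p[0]+28];b=cv2.cvtColor(o["img"],cv2.COLOR_RGB2HSV)[p[1]-28:p[1]+28,p[0]-28:p[0]+28]
    ma=(a[:,:,1]>90)|(a[:,:,2]<70);mb=(b[:,:,1]>90)|(b[:,:,2]<70);print(n,[np.argwhere(x).mean(0).round(1).tolist() for x in(ma,mb)],ma.sum(),mb.sum())
```

```text
clk 38.55 pos [434.9 432.4 198.8] rot [-3.138 -0.005  0.096] F [ 0.9  0.7 -1. ] op 0.498 q [0.78 0.36 1.69 0.   1.08 2.25]
spacer bore pred [321.9 194.4] row [103, 103, 105, 104, 105, 104, 101, 100, 111, 111, 109, 104, 75, 47, 47, 47, 49, 48, 48, 61, 92, 95, 94, 95, 89, 85, 100, 103, 101, 114, 139] col [92, 85, 100, 94, 65, 65, 91, 96, 97, 99, 94, 64, 46, 48, 48, 47, 48, 49, 70, 104, 106, 108, 108, 121, 138, 137, 138, 137, 136, 136, 135]
[([160, 0, 31, 42, 595], [173.0, 17.0]), ([200, 0, 28, 34, 338], [215.0, 8.0]), ([501, 0, 11, 9, 46], [506.0, 4.0]), ([514, 0, 38, 26, 460], [534.0, 9.0]), ([214, 28, 20, 15, 110], [225.0, 36.0]), ([275, 41, 93, 23, 1176], [333.0, 50.0]), ([317, 43, 202, 117, 7008], [419.0, 104.0]), ([368, 65, 16, 5, 41], [374.0, 67.0]), ([274, 77, 54, 12, 247], [304.0, 83.0]), ([452, 76, 18, 9, 105], [461.0, 80.0]), ([502, 89, 14, 6, 64], [508.0, 91.0]), ([329, 90, 6, 8, 27], [331.0, 92.0]), ([261, 106, 11, 11, 35], [266.0, 111.0]), ([208, 110, 13, 7, 26], [214.0, 113.0]), ([260, 111, 17, 13, 81], [270.0, 119.0]), ([240, 121, 14, 3, 20], [247.0, 122.0]), ([489, 138, 26, 22, 189], [504.0, 147.0]), ([449, 148, 47, 31, 773], [474.0, 164.0]), ([498, 163, 12, 7, 40], [504.0, 166.0]), ([383, 180, 31, 26, 278], [395.0, 193.0]), ([331, 201, 6, 5, 23], [333.0, 203.0]), ([325, 205, 17, 17, 174], [333.0, 213.0]), ([388, 241, 25, 11, 62], [400.0, 245.0]), ([95, 275, 30, 37, 881], [110.0, 294.0]), ([192, 277, 22, 15, 62], [203.0, 284.0])]
tape [[26.5, 28.9], [26.6, 28.8]] 932 931
driver [[13.9, 25.8], [13.9, 25.8]] 311 311
collar [[27.7, 28.1], [27.6, 27.5]] 169 221
blue [[32.2, 30.7], [28.2, 26.8]] 277 335
green [[36.3, 20.3], [37.6, 23.1]] 337 390
purple [[19.9, 36.4], [19.9, 36.5]] 387 401
```

The spacer stands in its bin. The scene difference shows changes only at the job's own parts and around the arm, with none at the tape, driver, collar or look-alikes. Handing in.

```bash
python3 -c "
from rig import *
print(sign_off())"
```

```text
the job is handed in; nothing more can be done
None
```

The job is handed in at 38.6 s of 72 s: the bracket and spacer are in their bins, and the plate was laid on the rest, released, regripped by its upper end and lowered into the free end slot. The final camera checks found all three in place, with the tape, screwdriver and collar unmoved.

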